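# Clip a valve driver board into the sprung board holder

### The job

Clip the green driver board into the spring board holder for repair: heat sink up, white-connector end in the orange long-travel jaw. Push that end into the orange jaw against its spring, lower the other end inside the black jaw's lip, then let the springs centre it so that both jaws hold it flat and square, and let go. Be gentle with the board and the springs: do not ram a jaw onto its stop, and leave the loose things around alone.

Things in the scene. Friction and masses are not known exactly. Their poses are not given: they have to be found in the camera images.
- board: Green circuit board 80 (its x) x 140 (its y) x 4 mm (z), 0.11 to 0.22 kg, lying on the table. Origin: centre of its underside. In its middle stands an aluminium finned heat sink 30 (x) x 36 (y) mm, top 34 mm above the underside: grip this. White connector near the +y end, small parts near the -y end, 45 to 57 mm from the middle, up to 14 mm high; the last 13 mm are bare.
- connector_edge (a point): Middle of the board's +y edge (the white-connector end), at half thickness: board frame (0, 70, 2) mm. Axes as the board's.
- stand: Board holder fixed to the table: dark steel base 110 (its x) x 310 (its y) x 12 mm; origin: centre of its underside. A jaw head with two spring jaws (each 50 mm wide, at x = 0, facing each other along y) is clamped on it, anywhere within 25 mm either way along y of the base's middle. That offset is NOT measured: find the jaw by feel. The bar under the board reaches 30 mm up.
- groove_level (a point): Point 60 mm above the stand's origin (axes as the stand's): height of both grooves' centres. V grooves along x: 5 mm high at the bottom, flanks at 30 degrees, mouth 12 mm high and 6 mm in front of the bottom; lip tops 10 mm above the groove centre. Blue housings 105 mm and more from the head's middle reach 72 mm up. A seated board's underside is 58 mm above the table.
- orange_end (a point): Middle of the base's +y end, stand frame (0, 155, 12) mm, on the orange jaw's side. At rest each groove bottom is 67 mm from the head's middle: 134 mm apart, so the seated 140 mm board presses each jaw back 3 mm. The orange jaw gives 15 mm, then a hard stop. For the board's other end to pass inside the black lip it must be pressed back at least 10 mm (7.5 N).
- black_end (a point): Middle of the base's -y end, stand frame (0, -155, 12) mm, on the black jaw's side. The black jaw gives only 6 mm, then a hard stop. Each jaw's spring: 2.5 N as it starts to give, plus 0.5 N per mm. More than 22 N between board and holder damages them.
- coil: Loose yellow solenoid coil, upright cylinder 34 mm across, 36 mm high; origin: centre of its underside. Leave alone.
- screwdriver: Loose screwdriver lying on the table at the far side. Leave alone.
- fitting: Loose brass fitting, 32 mm across, 34 mm high, between board and holder; origin: centre of its underside. Leave alone.
- jar: Loose small jar, 56 mm across, 70 mm high, far left; origin: centre of its underside. Leave alone.
There are look-alikes about, which are no part of the job. There is more than one size of the board; the one meant has the size given above.

How it is judged:
At the end, for the whole second after the job is handed in: The board rests held by both jaws alone, heat sink up, connector end to the orange jaw: underside 55.5 to 60.5 mm up, level within 2 degrees, lengthwise along the holder within 0.1 rad, its middle within 8 mm of the holder's middle across and 30 mm along, at rest (z of board in the frame of stand between 0.0555 and 0.0605 m and angle between board's own z axis and vertical below 0.035 rad and angle between the y axis of board and the y axis of stand, either way round below 0.1 rad and x of board in the frame of stand between -0.008 and 0.008 m and y of board in the frame of stand between -0.03 and 0.03 m and y of connector_edge in the frame of stand above 0.035 m and contact force between board and stand above 1 N and linear speed of board below 0.01 m/s and angular speed of board below 0.05 rad/s); the robot touches nothing.
It fails at once if the board and the holder press on each other with more than 22 N (contact force between board and stand above 22 N).
It fails at once if the coil is moved more than 20 mm (distance of coil from where it was at the start of the episode above 0.02 m).
It fails at once if the screwdriver is moved more than 20 mm (distance of screwdriver from where it was at the start of the episode above 0.02 m).
It fails at once if the fitting is moved more than 20 mm (distance of fitting from where it was at the start of the episode above 0.02 m).
It fails at once if the jar is moved more than 20 mm (distance of jar from where it was at the start of the episode above 0.02 m).
It also fails if it takes over 72 s, if anything falls off the work surface, if the arm or the gripper's body presses on something with over 40 N, if the wrist force passes 120 N, or if a joint passes its speed limit or range.

### The arm

A 7-joint arm with a two-finger parallel gripper is mounted at the origin on the work surface. World frame = base frame: x ahead of the robot, y to its left, z up, the work surface at z = 0. Lengths are in m, angles in rad, forces in N, time in s.
With the tool pointing down it reaches from about 0.425 to 0.925 m from the base axis. Payload 6.8 kg.
Tool frame: the origin (TCP) lies on the centre line of the jaws, within the pads' length; the fingertips stand 17 mm ahead of it and the grasp point (between the pads) lies 2 mm behind it (nose_length is the distance from the TCP to the fingertips, in m); z points along the fingers, x is the direction in which the jaws open and shut, and the axes are right-handed (so a half turn about z gives the same grasp; the last joint's range is limited). The gripper opens to 85 mm and grips with 20 to 120 N. Pads are 22 mm wide; open, the fingers measure 114 mm over their backs; the gripper's body (76 mm by 85 mm) begins 54 mm behind the grasp point. The pads swing forward as they close: fully open they stand 13 mm farther back than shut.
Start: joints at [-1.239, 0.477, 0.022, 1.555, -0.011, 1.109, -0.083], TCP at [0.287, 0.611, 0.248] pointing down, gripper open.
Joint ranges: [-2.96, 2.96], [-0.34, 2.1], [-1.41, 1.46], [0.24, 2.44], [-1.37, 4.51], [0.17, 1.92], [-2.96, 2.96]. Speed limits (rad/s): [2.39, 2.39, 3.14, 3.14, 3.14, 3.14, 3.14].

### API

Orientations are given as a unit quaternion [w, x, y, z].
In Python, from station import * gives the robot as it stands.
- The arm moves only by the tool send_rows, never from a script. Its argument "commands" is a list of rows, each an object with "translation": the shift along the tool's x, y, z in m, a list of three; "rot": the turn, a rotation vector about the tool's x, y, z in degrees, a list of three; "grip": the finger opening in m, from 0 to 0.0854. In form: [{"translation": [tx, ty, tz], "rot": [rx, ry, rz], "grip": grip}, ...]. A call has exactly 5 rows; each row shifts and turns the commanded pose from where the row before left it, along the tool's axes as they then stand; what a row does not reach is not made up. A row lasts 1/12 s, in which the tool goes at most 41.7 mm and 7.16 degrees, less where a joint would pass 70% of its speed; a pose out of reach is approached as far as the arm can. A call with a gripper value outside its range is refused whole. The fingers move at their own pace and stop on an object; "force" is the grip in N (left out, the last holds). Time passes only in rows, so rows that do not move let the fingers close, or fill a call up. It gives the time, the measured TCP pose, the force and the opening at its end, in the units of the state.
- get_obs(): the state, without advancing time (a new reading comes with each control period).
- read_camera(name): name is "scene" or "top"; returns a dict with "pixels" (480x640x3 uint8, red, green, blue), "depth" (480x640 float32, m along the optical axis (not along the pixel's ray), 0 where there is no reading), "mtx" (3x3 intrinsics, pixels), "extrinsics" (4x4, takes a point from camera to world coordinates). Camera axes: x right, y up, looking along -z (the intrinsics and any distortion apply to the point x, -y, -z); pixel columns grow to the right and rows downward; lengths in m; the calibration is good to about 2 mm. A picture is of the moment at which its call begins.
- hand_in(): hands the job in, once; it reports no verdict.
The state is a dict: "t": time; "q": joint angles; "joint_vel": joint speeds; "joint_torque": joint torques, N m; "eef_pos": TCP position; "tool_rot": TCP orientation; "contact_force": force on the tool from outside, world axes, zero at the start; "torque": the same for the moment, N m; "gripper_width": opening from 0.0 (shut) to 1.0 (fully open).
Only numpy, scipy, OpenCV 4.12 (cv2) and the standard library are available. Lean on these libraries where they do the work, as an engineer would, in place of code of your own. Each camera call takes 0.05 s, during which the arm holds its last target.

## Working session

There is one attempt and no reset: what is moved stays moved. The work goes in short steps, Python scripts to look and compute and a tool call to move; the robot and the scene stay as the last step left them, time stands still between calls to the robot, and variables do not carry over. Pictures are saved under pics/ and viewed, and the job is handed in when it is done.

Besides the shell and the picture viewer there is one more tool, called after "Request:" by a JSON object that holds its "api" and its "payload", one argument or row to a line. send_rows: Moves the arm, as the interface text tells. Its arguments: {"type":"object","properties":{"commands":{"type":"array","items":{"type":"object","properties":{"translation":{"type":"array","items":{"type":"number"}},"rot":{"type":"array","items":{"type":"number"}},"grip":{"type":"number"}}}},"force":{"type":"number"}},"required":["commands"]}

```bash
mkdir -p pics; ls; cat > h.py <<'E'
from station import *
import numpy as np, cv2
from scipy.spatial.transform import Rotation as R
def shot(name,tag):
    c=read_camera(name); np.savez(f'pics/{tag}.npz',**{k:np.asarray(v) for k,v in c.items()})
    cv2.imwrite(f'pics/{tag}.png',c['pixels'][:,:,::-1]); return c
def load(tag): return dict(np.load(f'pics/{tag}.npz'))
def pt(c,u,v,d=None):
    d=c['depth'][int(round(v)),int(round(u))] if d is None else d
    K=c['mtx']; p=np.array([(u-K[0,2])/K[0,0]*d,-(v-K[1,2])/K[1,1]*d,-d,1])
    return (c['extrinsics']@p)[:3]
def ptz(c,u,v,z):
    K=c['mtx'];E=c['extrinsics']; r=E[:3,:3]@np.array([(u-K[0,2])/K[0,0],-(v-K[1,2])/K[1,1],-1]); o=E[:3,3]
    return o+r*(z-o[2])/r[2]
def crop(tag,x0,y0,x1,y1,s,out):
    im=cv2.imread(f'pics/{tag}.png')[y0:y1,x0:x1]; cv2.imwrite(f'pics/{out}.png',cv2.resize(im,None,fx=s,fy=s,interpolation=cv2.INTER_CUBIC))
E
python3 - <<'E'
from h import *
o=get_obs(); print({k:np.round(v,4) for k,v in o.items()})
for n in('scene','top'):
    c=shot(n,n+'0'); print(n,c['mtx'],c['extrinsics'].round(3),[k for k in c])
E
```

```text
pics
{'t': np.float64(0.0), 'q': array([-1.2391,  0.4778,  0.0223,  1.5565, -0.0115,  1.1093, -0.0831]), 'joint_vel': array([-0.0003,  0.0018,  0.    ,  0.001 ,  0.0009,  0.0009, -0.0006]), 'joint_torque': array([ 1.00000e-04, -5.96452e+01,  1.60870e+00, -2.81188e+01,
        1.26000e-02,  9.40000e-03, -0.00000e+00]), 'eef_pos': array([0.2871, 0.6103, 0.2473]), 'tool_rot': array([ 5.000e-04,  8.443e-01,  5.359e-01, -7.000e-04]), 'contact_force': array([-0.5742, -0.4198, -0.0504]), 'torque': array([-0.0172, -0.0463, -0.0305]), 'gripper_width': np.float64(1.0014)}
scene [[479.77610655   0.         328.38045773]
 [  0.         479.77610655 240.02876433]
 [  0.           0.           1.        ]] [[ 6.02e-01 -5.56e-01  5.72e-01  1.09e+00]
 [ 7.98e-01  4.19e-01 -4.33e-01 -4.10e-01]
 [ 1.00e-03  7.17e-01  6.97e-01  8.06e-01]
 [ 0.00e+00  0.00e+00  0.00e+00  1.00e+00]] ['pixels', 'depth', 'mtx', 'extrinsics']
top [[529.34681697   0.         318.25337797]
 [  0.         529.34681697 237.10164723]
 [  0.           0.           1.        ]] [[-0.047  0.979 -0.199  0.202]
 [-0.999 -0.045  0.015  0.068]
 [ 0.005  0.2    0.98   1.533]
 [ 0.     0.     0.     1.   ]] ['pixels', 'depth', 'mtx', 'extrinsics']
```

View pics/scene0.png

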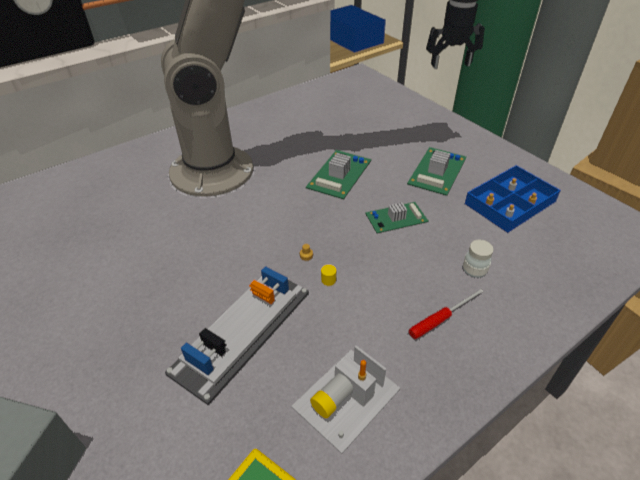

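View pics/top0.png

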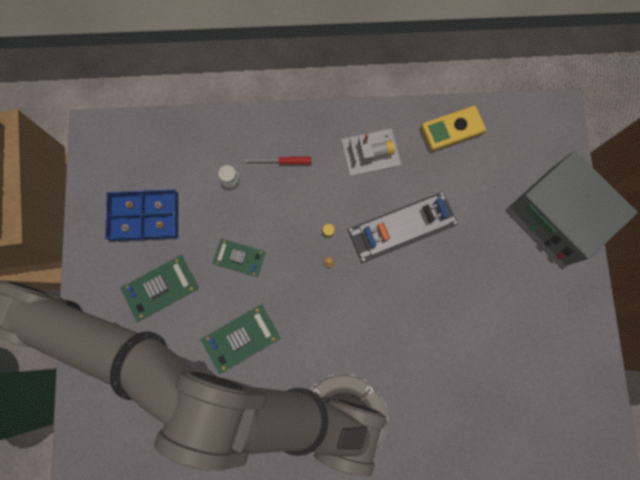

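Three candidate boards, by top-view pixels: A (160,288), B (240,338) and a small one C (239,257). I'll enlarge them and measure.

```bash
python3 - <<'E'
from h import *
crop('top0',110,230,290,380,4.4,'c1'); crop('top0',310,170,490,290,4.4,'c2')
crop('scene0',290,130,490,250,4,'c3')
c=load('top0')
hsv=cv2.cvtColor(c['pixels'],cv2.COLOR_RGB2HSV)
m=cv2.inRange(hsv,(45,90,40),(85,255,255)); m=cv2.morphologyEx(m,cv2.MORPH_CLOSE,np.ones((9,9)))
cn,_=cv2.findContours(m,cv2.RETR_EXTERNAL,cv2.CHAIN_APPROX_NONE)
for k in cn:
    if cv2.contourArea(k)<300: continue
    P=np.array([ptz(c,u,v,.004)[:2] for u,v in k[:,0].astype(float)])
    r=cv2.minAreaRect((P*1000).astype(np.float32)); print(k[:,0].mean(0).round(),[np.round(x,1) for x in r])
E
```

```text
[ 24. 402.] [array([ 85.7, 872. ]), array([166.6, 146.4]), np.float64(4.1)]
```

View pics/c1.png

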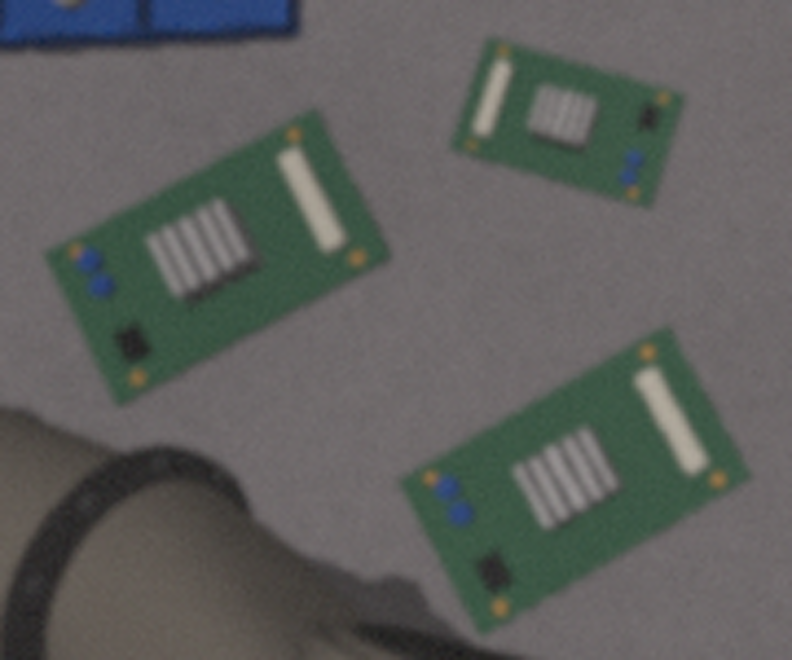

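View pics/c2.png

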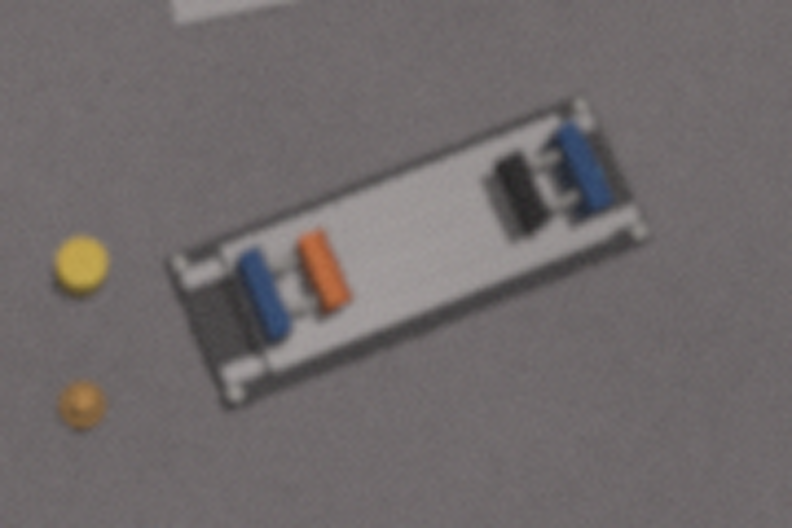

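View pics/c3.png

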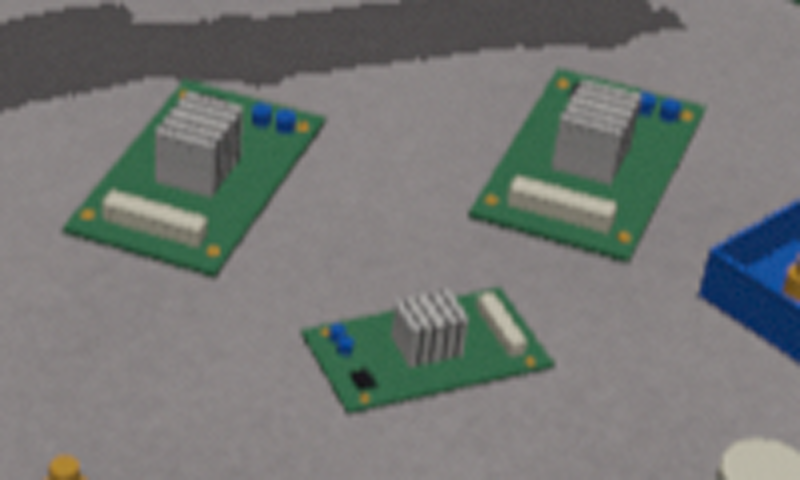

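```bash
python3 - <<'E'
from h import *
c=load('top0')
def quad(L,off,z,s=4.4):
    P=np.array([ptz(c,x/s+off[0]-.4,y/s+off[1]-.4,z)[:2] for x,y in L])*1000
    print('ctr',P.mean(0).round(1),'sides',[np.linalg.norm(P[i]-P[(i+1)%4]).round(1) for i in range(4)], 'dirs',[np.degrees(np.arctan2(*(P[(i+1)%4]-P[i])[::-1])).round(1) for i in range(4)]);return P
for n,L in dict(A=[(47,253),(317,110),(390,258),(120,404)],B=[(402,480),(668,328),(750,477),(485,634)],C=[(487,38),(684,95),(650,208),(453,150)]).items():
    print(n);quad(L,(110,230),.004)
print('stand');quad([(168,258),(580,98),(650,235),(235,405)],(310,170),.012)
def hts(uv):
    for u,v in uv: print((u,v),pt(c,u,v).round(4))
print('heatsinks')
for x,y in [(200,250),(566,478)]: 
    u,v=x/4.4+110,y/4.4+230; print(ptz(c,u,v,.034).round(4), pt(c,u,v).round(4))
hts([(160,300),(228,175),(328,230),(328,262)])
E
```

```text
A
ctr [385.2 510.2] sides [np.float64(196.6), np.float64(111.7), np.float64(195.0), np.float64(112.1)] dirs [np.float64(-63.7), np.float64(-154.4), np.float64(116.4), np.float64(26.4)]
B
ctr [230.1 278.5] sides [np.float64(195.2), np.float64(110.2), np.float64(193.7), np.float64(111.8)] dirs [np.float64(-62.8), np.float64(-152.8), np.float64(117.7), np.float64(27.9)]
C
ctr [462.9 279.9] sides [np.float64(138.0), np.float64(78.5), np.float64(136.9), np.float64(78.2)] dirs [np.float64(-108.9), np.float64(161.9), np.float64(70.9), np.float64(-17.3)]
stand
ctr [ 533.2 -205.2] sides [np.float64(302.5), np.float64(104.5), np.float64(303.5), np.float64(108.4)] dirs [np.float64(-71.1), np.float64(-158.7), np.float64(109.7), np.float64(20.8)]
heatsinks
[0.3844 0.5127 0.034 ] [0.3836 0.5108 0.0404]
[0.2292 0.2801 0.034 ] [0.2289 0.2777 0.0507]
(160, 300) [0.3495 0.5081 0.0037]
(228, 175) [0.6947 0.2979 0.0685]
(328, 230) [0.5263 0.0162 0.0343]
(328, 262) [0.4322 0.0211 0.0369]
```

C (239,257) is the one meant: it measures 138 x 78 mm, against 195 x 111 mm for A and B. Its white connector is on the left. Next I'll refine C and the stand in the scene camera.

```bash
python3 - <<'E'
from h import *
crop('scene0',160,250,320,410,5,'c4'); crop('scene0',355,190,440,240,9,'c5'); crop('top0',205,230,275,285,10,'c6')
E
```

```text
(no output)
```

View pics/c4.png

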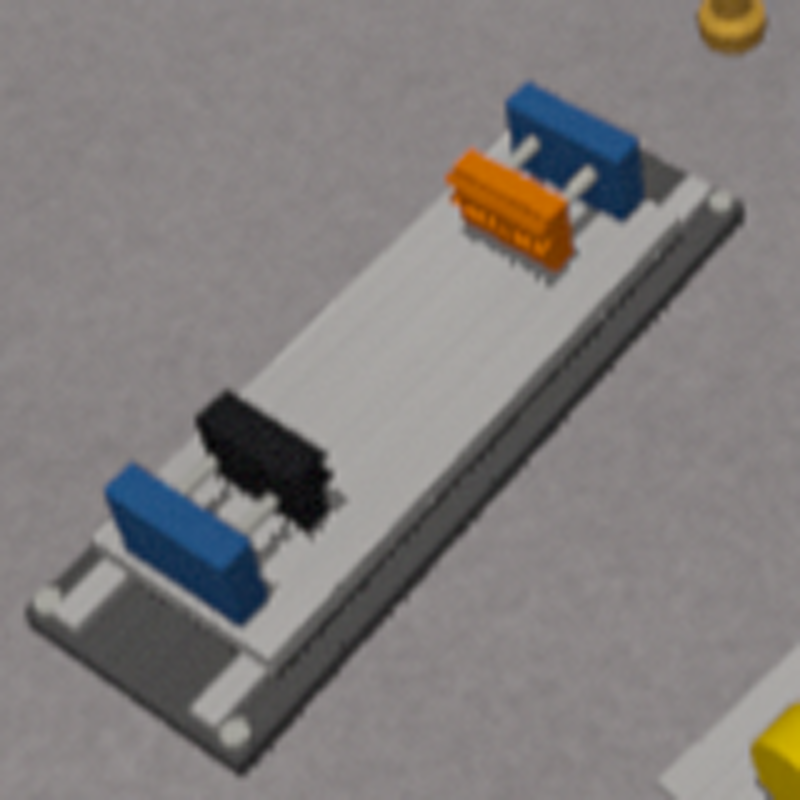

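View pics/c5.png

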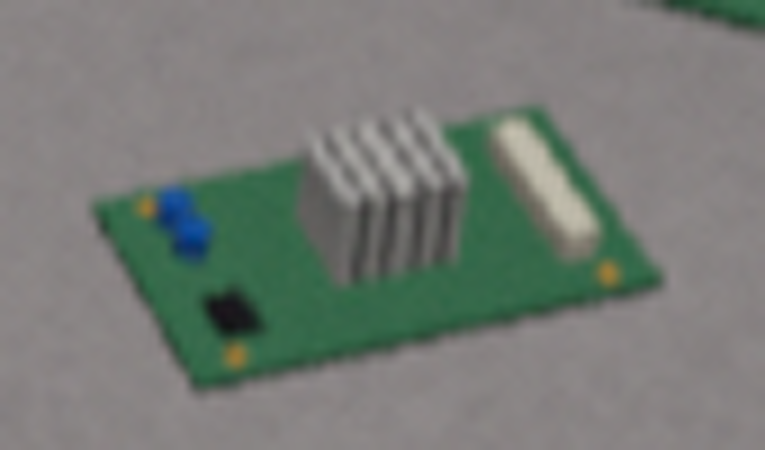

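View pics/c6.png

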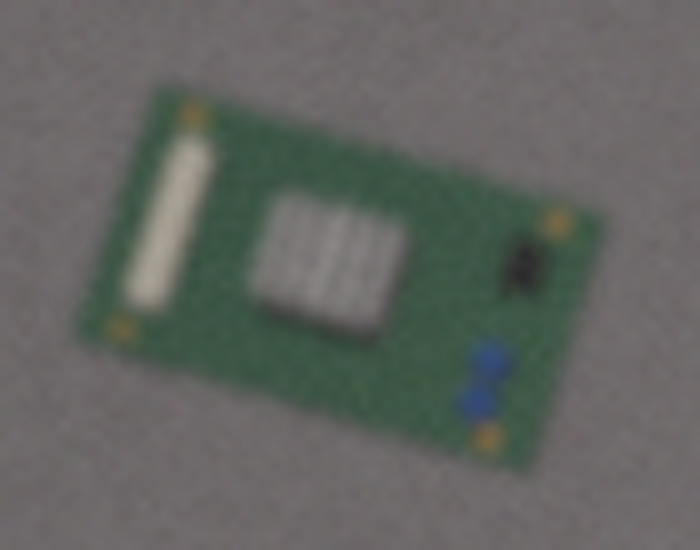

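```bash
python3 - <<'E'
from h import *
t=load('top0'); s=load('scene0')
def P(c,L,off,sc,z): return np.array([ptz(c,x/sc+off[0]-.5+.5/sc,y/sc+off[1]-.5+.5/sc,z)[:2] for x,y in L])*1000
def ang(a,b): return np.degrees(np.arctan2(b[1]-a[1],b[0]-a[0])).round(1)
for n,Q in (('top',P(t,[(155,88),(606,210),(530,470),(75,340)],(205,230),10,.004)),('scene',P(s,[(540,106),(95,203),(195,384),(662,278)],(355,190),9,.004))):
    print(n,Q.mean(0).round(1),[np.linalg.norm(Q[i]-Q[(i+1)%4]).round(1) for i in range(4)],ang(Q[1],Q[0]),ang(Q[2],Q[3]),ang(Q[3],Q[0])+0,ang(Q[2],Q[1]))
print('hs top',P(t,[(332,262),(332,258)],(205,230),10,.034))
print('hs scene',P(s,[(310,135),(428,112),(467,183),(348,205)],(355,190),9,.034).mean(0))
Q=P(t,[(180,263),(580,108),(642,232),(234,388)],(310,170),4.4,.014);print('screws top',Q.mean(0),ang(Q[1],Q[0]),ang(Q[2],Q[3]),[np.linalg.norm(Q[i]-Q[(i+1)%4]).round(1) for i in range(4)])
Q2=P(s,[(46,602),(235,733),(720,200)],(160,250),5,.014);print('screws scene',((Q2[0]+Q2[2])/2),ang(Q2[1],Q2[2]), np.linalg.norm(Q2[1]-Q2[2]),np.linalg.norm(Q2[1]-Q2[0]))
J=P(t,[(323,265),(518,192)],(310,170),4.4,.07);print('jaws',J,ang(J[1],J[0]),np.linalg.norm(J[1]-J[0]))
H=P(t,[(263,295),(584,165)],(310,170),4.4,.072);print('housings',H,H.mean(0),ang(H[1],H[0]),np.linalg.norm(H[1]-H[0]))
# depth points on jaws
for x,y in [(323,265),(518,192),(263,295),(584,165),(420,240)]: print(pt(t,x/4.4+310,y/4.4+170).round(4))
E
```

```text
top [463.7 280.2] [np.float64(138.3), np.float64(79.3), np.float64(138.8), np.float64(77.7)] 72.1 71.4 -18.0 -17.7
scene [465.5 277.3] [np.float64(138.7), np.float64(78.4), np.float64(139.9), np.float64(78.8)] 71.1 70.9 160.9 160.0
hs top [[462.79913365 278.59644084]
 [463.96191633 278.57674497]]
hs scene [465.98475268 277.88272067]
screws top [ 533.40166989 -205.40278829] 108.9 108.4 [np.float64(293.1), np.float64(94.1), np.float64(295.2), np.float64(91.3)]
screws scene [ 533.38908424 -207.02303817] 109.4 294.60213568607776 95.02772885080643
jaws [[ 511.82007293 -138.20424698]
 [ 554.2862147  -267.95970803]] 108.1 136.52784649360459
housings [[ 493.54082519  -98.0816438 ]
 [ 569.82093005 -311.9096185 ]] [ 531.68087762 -204.99563115] 109.6 227.0265560707878
[ 0.5103 -0.139   0.0717]
[ 0.5536 -0.2694  0.0679]
[ 0.4926 -0.0992  0.0707]
[ 0.5687 -0.313   0.0717]
[ 0.5322 -0.2096  0.0338]
```

Request:
{"api": "send_rows", "payload": {
  "commands": [
    {"translation": [-0.015, 0.02, 0.004], "rot": [0, 0, 0], "grip": 0.085},
    {"translation": [-0.015, 0.02, 0.004], "rot": [0, 0, 0], "grip": 0.085},
    {"translation": [-0.015, 0.02, 0.004], "rot": [0, 0, 0], "grip": 0.085},
    {"translation": [-0.015, 0.02, 0.004], "rot": [0, 0, 0], "grip": 0.085},
    {"translation": [-0.015, 0.02, 0.004], "rot": [0, 0, 0], "grip": 0.085}
  ],
  "force": 80
}}

```text
t: 0.52
eef_pos: [0.3462, 0.499, 0.2276]
tool_rot: [0.0, 0.844, 0.536, -0.0]
contact_force: [1.3, -0.7, 0.6]
gripper_width: 0.997
```

Request:
{"api": "send_rows", "payload": {
  "commands": [
    {"translation": [-0.015, 0.02, 0.004], "rot": [0, 0, 0], "grip": 0.085},
    {"translation": [-0.015, 0.02, 0.004], "rot": [0, 0, 0], "grip": 0.085},
    {"translation": [-0.015, 0.02, 0.004], "rot": [0, 0, 0], "grip": 0.085},
    {"translation": [-0.015, 0.02, 0.004], "rot": [0, 0, 0], "grip": 0.085},
    {"translation": [-0.015, 0.02, 0.004], "rot": [0, 0, 0], "grip": 0.085}
  ]
}}

```text
t: 0.93
eef_pos: [0.4047, 0.3885, 0.2078]
tool_rot: [0.0, 0.844, 0.536, -0.0]
contact_force: [1.3, -0.4, -0.6]
gripper_width: 1.001
```

Request:
{"api": "send_rows", "payload": {
  "commands": [
    {"translation": [-0.015, 0.02, 0.004], "rot": [0, 0, 0], "grip": 0.085},
    {"translation": [-0.015, 0.02, 0.004], "rot": [0, 0, 0], "grip": 0.085},
    {"translation": [-0.015, 0.02, 0.004], "rot": [0, 0, 0], "grip": 0.085},
    {"translation": [-0.015, 0.02, 0.004], "rot": [0, 0, 0], "grip": 0.085},
    {"translation": [-0.015, 0.02, 0.004], "rot": [0, 0, 0], "grip": 0.085}
  ]
}}

```text
t: 1.35
eef_pos: [0.4633, 0.2781, 0.1879]
tool_rot: [0.0, 0.844, 0.536, -0.0]
contact_force: [0.4, 0.4, 0.2]
gripper_width: 0.993
```

Request:
{"api": "send_rows", "payload": {
  "commands": [
    {"translation": [0, 0, 0], "rot": [0, 0, 5.55], "grip": 0.085},
    {"translation": [0, 0, 0], "rot": [0, 0, 5.55], "grip": 0.085},
    {"translation": [0, 0, 0], "rot": [0, 0, 5.55], "grip": 0.085},
    {"translation": [0, 0, 0], "rot": [0, 0, 5.55], "grip": 0.085},
    {"translation": [0, 0, 0], "rot": [0, 0, 5.55], "grip": 0.085}
  ]
}}

```text
t: 1.77
eef_pos: [0.4628, 0.2792, 0.188]
tool_rot: [0.0, 0.949, 0.315, -0.0]
contact_force: [-0.1, 0.1, -0.0]
gripper_width: 0.993
```

Request:
{"api": "send_rows", "payload": {
  "commands": [
    {"translation": [0, 0, 0], "rot": [0, 0, 5.55], "grip": 0.085},
    {"translation": [0, 0, 0], "rot": [0, 0, 5.55], "grip": 0.085},
    {"translation": [0, 0, 0], "rot": [0, 0, 5.55], "grip": 0.085},
    {"translation": [0, 0, 0], "rot": [0, 0, 5.55], "grip": 0.085},
    {"translation": [0, 0, 0], "rot": [0, 0, 5.55], "grip": 0.085}
  ]
}}

```text
t: 2.18
eef_pos: [0.4627, 0.2793, 0.188]
tool_rot: [0.0, 0.997, 0.079, -0.0]
contact_force: [0.1, 0.1, -0.5]
gripper_width: 0.992
```

Request:
{"api": "send_rows", "payload": {
  "commands": [
    {"translation": [0, 0, 0], "rot": [0, 0, 5.55], "grip": 0.085},
    {"translation": [0, 0, 0], "rot": [0, 0, 5.55], "grip": 0.085},
    {"translation": [0, 0, 0], "rot": [0, 0, 5.55], "grip": 0.085},
    {"translation": [0, 0, 0], "rot": [0, 0, 5.55], "grip": 0.085},
    {"translation": [0, 0, 0], "rot": [0, 0, 5.55], "grip": 0.085}
  ]
}}

```text
t: 2.6
eef_pos: [0.4628, 0.2793, 0.188]
tool_rot: [0.0, 0.987, -0.163, -0.0]
contact_force: [-0.3, 0.1, -0.2]
gripper_width: 0.996
```

```bash
cat >> h.py <<'E'
def rel(target,heading,tilt=0):
    """delta in current tool frame (mm) to target (m); rot needed. heading of tool x, deg; tilt: rotation about tool x deg"""
    o=get_obs(); q=o['tool_rot']; Rc=R.from_quat([q[1],q[2],q[3],q[0]])
    h=np.radians(heading); X=np.array([np.cos(h),np.sin(h),0]);Z=np.array([0,0,-1.]);Y=np.cross(Z,X)
    Rt=R.from_matrix(np.stack([X,Y,Z],1))*R.from_rotvec([np.radians(tilt),0,0])
    print('t',round(float(o['t']),2),'pos',(o['eef_pos']*1000).round(1),'F',o['contact_force'].round(2),'T',o['torque'].round(2),'w',round(float(o['gripper_width']),3))
    print('trans(mm) tool',Rc.inv().apply((np.array(target)-o['eef_pos'])*1000).round(1),'rot',np.degrees((Rc.inv()*Rt).as_rotvec()).round(2))
    return o
E
python3 - <<'E'
from h import *
o=rel([.4645,.2785,.024],-18.5); print(o['q'].round(2)); shot('top','top1')
crop('top1',180,200,310,310,6,'d1')
E
```

```text
t 2.6 pos [462.8 279.3 188. ] F [-0.31  0.09 -0.17] T [ 0.01 -0.03  0.03] w 0.996
trans(mm) tool [2.00e+00 1.00e-01 1.64e+02] rot [ 0.03  0.02 -0.22]
[-1.    0.34  0.42  1.96 -0.18  0.87 -0.81]
```

View pics/d1.png

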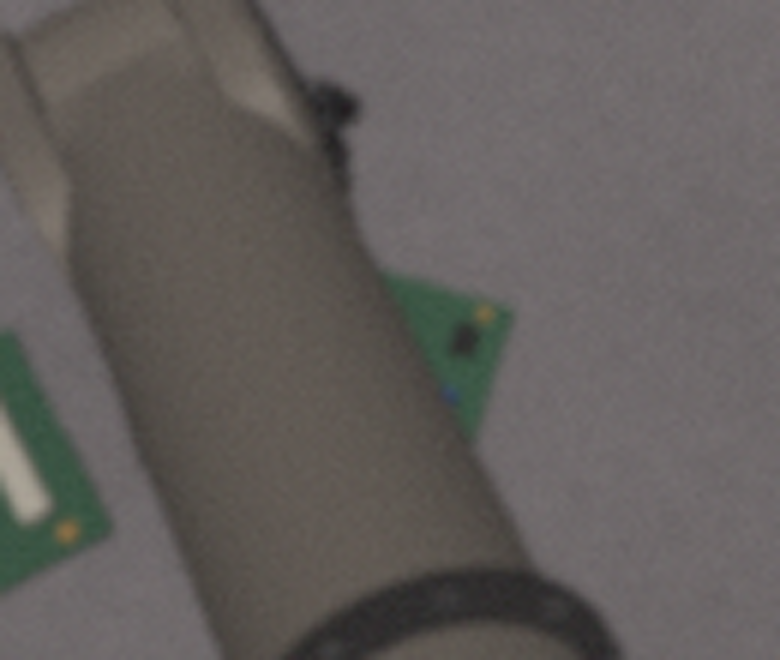

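Request:
{"api": "send_rows", "payload": {
  "commands": [
    {"translation": [0.002, 0, 0.025], "rot": [0, 0, 0], "grip": 0.085},
    {"translation": [0, 0, 0.025], "rot": [0, 0, 0], "grip": 0.085},
    {"translation": [0, 0, 0.025], "rot": [0, 0, 0], "grip": 0.085},
    {"translation": [0, 0, 0.025], "rot": [0, 0, 0], "grip": 0.085},
    {"translation": [0, 0, 0.025], "rot": [0, 0, 0], "grip": 0.085}
  ]
}}

```text
t: 3.07
eef_pos: [0.4647, 0.2789, 0.0621]
tool_rot: [-0.0, 0.987, -0.159, -0.0]
contact_force: [-0.3, 0.1, 0.2]
gripper_width: 0.998
```

```bash
python3 - <<'E'
from h import *
o=rel([.4645,.2785,.024],-18.5); shot('scene','s1')
crop('s1',340,130,460,240,6,'d2')
E
```

```text
t 3.07 pos [464.7 278.9  62.1] F [-0.32  0.13  0.24] T [ 0.05 -0.02 -0.01] w 0.998
trans(mm) tool [-0.1  0.4 38.1] rot [0.   0.01 0.2 ]
```

View pics/d2.png

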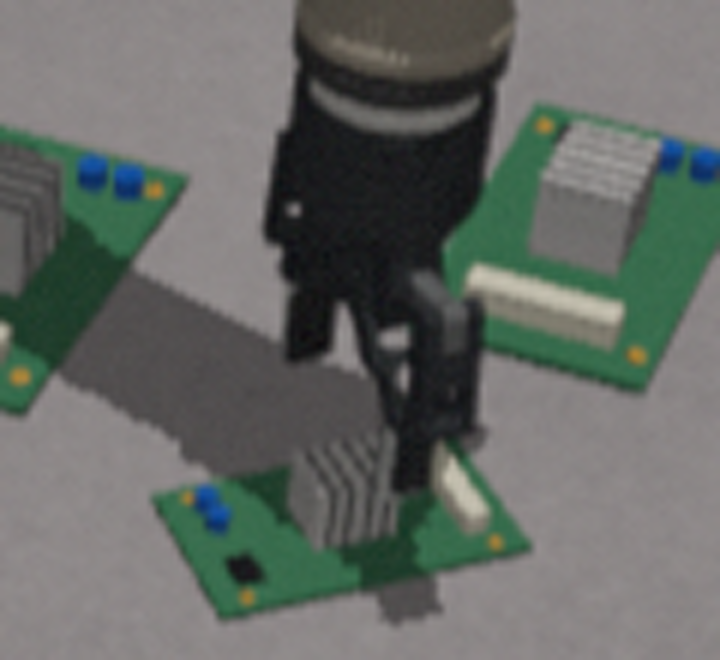

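Request:
{"api": "send_rows", "payload": {
  "commands": [
    {"translation": [0, 0, 0.01], "rot": [0, 0, 0], "grip": 0.085},
    {"translation": [0, 0, 0.01], "rot": [0, 0, 0], "grip": 0.085},
    {"translation": [0, 0, 0.01], "rot": [0, 0, 0], "grip": 0.085},
    {"translation": [0, 0, 0.008], "rot": [0, 0, 0], "grip": 0.085},
    {"translation": [0, 0, 0], "rot": [0, 0, 0], "grip": 0.06}
  ]
}}

```text
t: 3.53
eef_pos: [0.4644, 0.2786, 0.0243]
tool_rot: [0.0, 0.987, -0.16, -0.0]
contact_force: [-0.4, -0.1, 0.2]
gripper_width: 0.875
```

Request:
{"api": "send_rows", "payload": {
  "commands": [
    {"translation": [0, 0, 0], "rot": [0, 0, 0], "grip": 0.04},
    {"translation": [0, 0, 0], "rot": [0, 0, 0], "grip": 0.02},
    {"translation": [0, 0, 0], "rot": [0, 0, 0], "grip": 0.02},
    {"translation": [0, 0, 0], "rot": [0, 0, 0], "grip": 0.02},
    {"translation": [0, 0, 0], "rot": [0, 0, 0], "grip": 0.02}
  ],
  "force": 80
}}

```text
t: 3.95
eef_pos: [0.4654, 0.2792, 0.0262]
tool_rot: [-0.001, 0.987, -0.16, 0.0]
contact_force: [-0.3, -1.0, 5.8]
gripper_width: 0.333
```

Request:
{"api": "send_rows", "payload": {
  "commands": [
    {"translation": [0, 0, 0], "rot": [0, 0, 0], "grip": 0.02},
    {"translation": [0, 0, 0], "rot": [0, 0, 0], "grip": 0.02},
    {"translation": [0, 0, 0], "rot": [0, 0, 0], "grip": 0.02},
    {"translation": [0, 0, 0], "rot": [0, 0, 0], "grip": 0.02},
    {"translation": [0, 0, 0], "rot": [0, 0, 0], "grip": 0.02}
  ]
}}

```text
t: 4.37
eef_pos: [0.4655, 0.2793, 0.0262]
tool_rot: [-0.001, 0.987, -0.16, 0.0]
contact_force: [0.2, -0.2, 5.9]
gripper_width: 0.335
```

```bash
python3 - <<'E'
from h import *
o=rel([.4645,.2785,.024],-18.5); shot('scene','s2')
crop('s2',340,130,460,240,6,'d3')
E
```

```text
t 4.37 pos [465.5 279.3  26.2] F [ 0.25 -0.25  5.9 ] T [-0.09  0.26 -0.03] w 0.335
trans(mm) tool [-0.7  1.   2.2] rot [-0.08 -0.04  0.05]
```

View pics/d3.png

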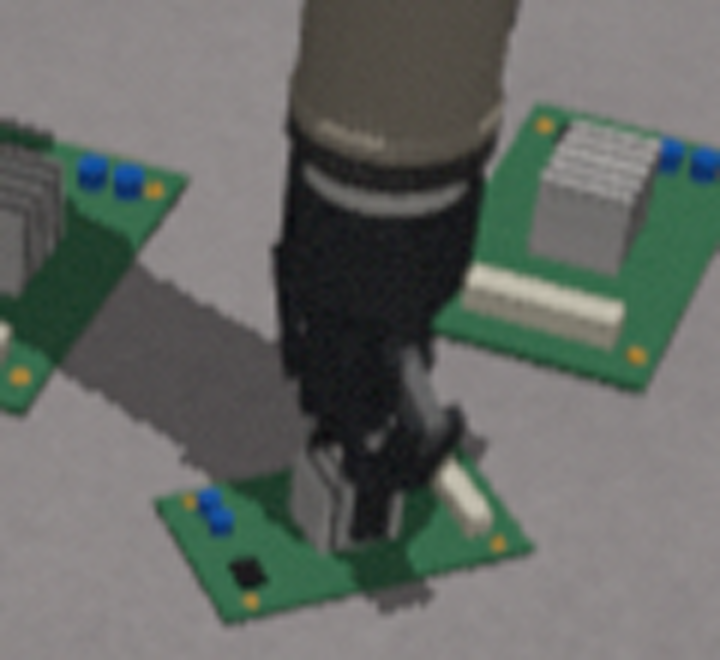

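Request:
{"api": "send_rows", "payload": {
  "commands": [
    {"translation": [0, 0, -0.01], "rot": [0, 0, 0], "grip": 0.02},
    {"translation": [0, 0, -0.02], "rot": [0, 0, 0], "grip": 0.02},
    {"translation": [0, 0, -0.03], "rot": [0, 0, 0], "grip": 0.02},
    {"translation": [0, 0, -0.035], "rot": [0, 0, 0], "grip": 0.02},
    {"translation": [0, 0, -0.03], "rot": [0, 0, 0], "grip": 0.02}
  ]
}}

```text
t: 4.83
eef_pos: [0.4647, 0.2784, 0.1523]
tool_rot: [0.0, 0.987, -0.161, -0.0]
contact_force: [1.4, 0.8, -2.0]
gripper_width: 0.33
```

Request:
{"api": "send_rows", "payload": {
  "commands": [
    {"translation": [0, 0, 0], "rot": [0, 0, -3.75], "grip": 0.02},
    {"translation": [0, 0, 0], "rot": [0, 0, -3.75], "grip": 0.02},
    {"translation": [0, 0, 0], "rot": [0, 0, -3.75], "grip": 0.02},
    {"translation": [0, 0, 0], "rot": [0, 0, -3.75], "grip": 0.02},
    {"translation": [0, 0, 0], "rot": [0, 0, -3.75], "grip": 0.02}
  ]
}}

```text
t: 5.25
eef_pos: [0.4646, 0.2785, 0.1508]
tool_rot: [0.0, 1.0, 0.004, -0.0]
contact_force: [0.3, 0.1, -2.2]
gripper_width: 0.334
```

Request:
{"api": "send_rows", "payload": {
  "commands": [
    {"translation": [0, 0, 0], "rot": [0, 0, -3.75], "grip": 0.02},
    {"translation": [0, 0, 0], "rot": [0, 0, -3.75], "grip": 0.02},
    {"translation": [0, 0, 0], "rot": [0, 0, -3.75], "grip": 0.02},
    {"translation": [0, 0, 0], "rot": [0, 0, -3.75], "grip": 0.02},
    {"translation": [0, 0, 0], "rot": [0, 0, -3.75], "grip": 0.02}
  ]
}}

```text
t: 5.67
eef_pos: [0.4646, 0.2784, 0.1507]
tool_rot: [0.0, 0.986, 0.167, -0.0]
contact_force: [0.1, -0.3, -2.5]
gripper_width: 0.335
```

```bash
python3 - <<'E'
from h import *
o=rel([.5334,-.206,.150],19.0); print(o['q'].round(2)); c=shot('scene','s3')
crop('s3',300,60,460,200,5,'d4')
E
```

```text
t 5.67 pos [464.6 278.4 150.7] F [ 0.11 -0.29 -2.48] T [ 0.01 -0.03  0.03] w 0.335
trans(mm) tool [-94.6 480.1   0.9] rot [0.02 0.02 0.23]
[-0.86  0.38  0.25  1.98 -0.13  0.79 -0.2 ]
```

View pics/d4.png

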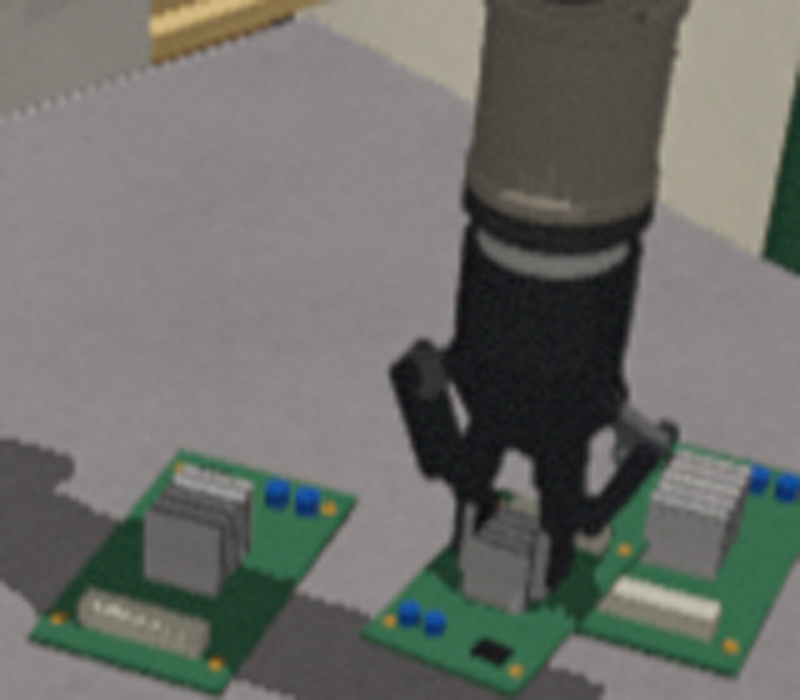

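Request:
{"api": "send_rows", "payload": {
  "commands": [
    {"translation": [-0.004, 0.02, 0], "rot": [0, 0, 0.2], "grip": 0.02},
    {"translation": [-0.005, 0.025, 0], "rot": [0, 0, 0], "grip": 0.02},
    {"translation": [-0.005, 0.03, 0], "rot": [0, 0, 0], "grip": 0.02},
    {"translation": [-0.005, 0.03, 0], "rot": [0, 0, 0], "grip": 0.02},
    {"translation": [-0.005, 0.03, 0], "rot": [0, 0, 0], "grip": 0.02}
  ]
}}

```text
t: 6.13
eef_pos: [0.4856, 0.1419, 0.1506]
tool_rot: [0.0, 0.987, 0.163, -0.0]
contact_force: [0.7, -0.0, -2.3]
gripper_width: 0.331
```

Request:
{"api": "send_rows", "payload": {
  "commands": [
    {"translation": [-0.005, 0.025, 0], "rot": [0, 0, 0], "grip": 0.02},
    {"translation": [-0.005, 0.025, 0], "rot": [0, 0, 0], "grip": 0.02},
    {"translation": [-0.005, 0.025, 0], "rot": [0, 0, 0], "grip": 0.02},
    {"translation": [-0.005, 0.025, 0], "rot": [0, 0, 0], "grip": 0.02},
    {"translation": [-0.005, 0.025, 0], "rot": [0, 0, 0], "grip": 0.02}
  ]
}}

```text
t: 6.55
eef_pos: [0.5023, 0.0156, 0.1507]
tool_rot: [-0.0, 0.987, 0.163, -0.0]
contact_force: [-0.3, -0.7, -2.5]
gripper_width: 0.331
```

Request:
{"api": "send_rows", "payload": {
  "commands": [
    {"translation": [-0.005, 0.025, 0], "rot": [0, 0, 0], "grip": 0.02},
    {"translation": [-0.005, 0.025, 0], "rot": [0, 0, 0], "grip": 0.02},
    {"translation": [-0.005, 0.025, 0], "rot": [0, 0, 0], "grip": 0.02},
    {"translation": [-0.005, 0.025, 0], "rot": [0, 0, 0], "grip": 0.02},
    {"translation": [-0.005, 0.025, 0], "rot": [0, 0, 0], "grip": 0.02}
  ]
}}

```text
t: 6.97
eef_pos: [0.519, -0.1107, 0.1506]
tool_rot: [-0.0, 0.987, 0.163, -0.0]
contact_force: [0.3, -0.4, -1.4]
gripper_width: 0.338
```

Request:
{"api": "send_rows", "payload": {
  "commands": [
    {"translation": [-0.005, 0.03, 0], "rot": [0, 0, 0], "grip": 0.02},
    {"translation": [-0.004, 0.03, 0], "rot": [0, 0, 0], "grip": 0.02},
    {"translation": [-0.002, 0.025, 0], "rot": [0, 0, 0], "grip": 0.02},
    {"translation": [0, 0.02, 0], "rot": [0, 0, 0], "grip": 0.02},
    {"translation": [0, 0.015, 0], "rot": [0, 0, 0], "grip": 0.02}
  ]
}}

```text
t: 7.38
eef_pos: [0.5475, -0.229, 0.1507]
tool_rot: [0.0, 0.987, 0.162, -0.0]
contact_force: [0.9, -0.4, -2.0]
gripper_width: 0.336
```

```bash
python3 - <<'E'
from h import *
o=rel([.5334+.0081,-.206-.0236,.150],19.0,-10); print(o['q'].round(2)); c=shot('scene','s4')
shot('top','t4')
crop('s4',130,150,330,350,3.9,'d5');crop('t4',310,160,490,290,4.4,'d6')
E
```

```text
t 7.38 pos [ 547.5 -229.   150.7] F [ 0.85 -0.36 -2.05] T [ 0.   -0.   -0.03] w 0.336
trans(mm) tool [-5.9 -1.3  0.7] rot [-9.95  0.04 -0.35]
[ 0.01  0.47  0.37  1.86 -0.22  0.84  0.82]
```

View pics/d5.png

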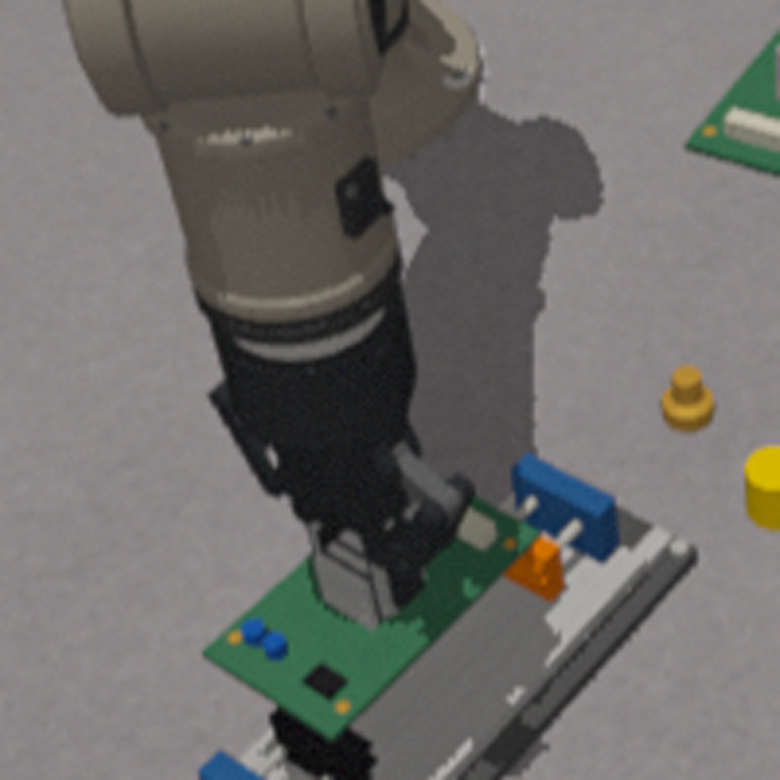

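View pics/d6.png

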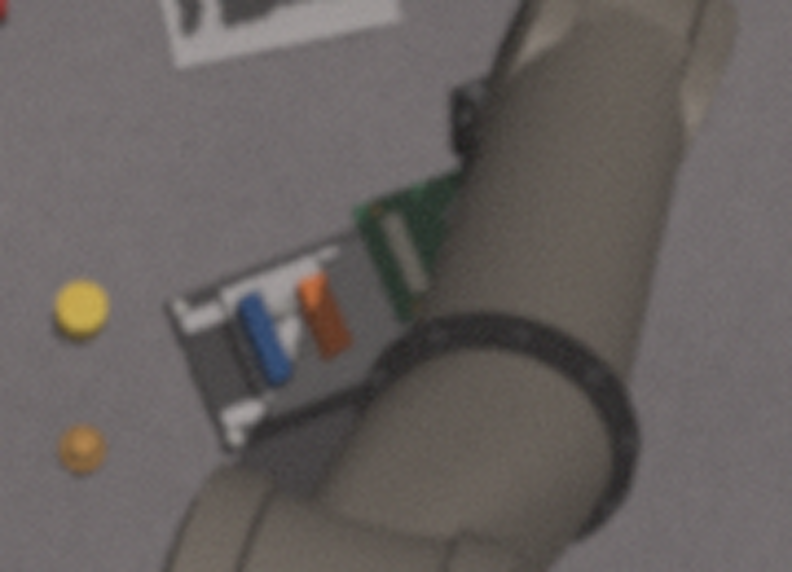

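```bash
python3 - <<'E'
from h import *
s=load('s4');t=load('t4')
def P(c,L,off,sc,z): return np.array([ptz(c,x/sc+off[0]-.5+.5/sc,y/sc+off[1]-.5+.5/sc,z)[:2] for x,y in L])*1000
Q=P(s,[(203,654),(335,735)],(130,150),3.9,.1285); tcp=np.array([547.5,-229.0])
h=np.radians(109);Y=np.array([np.cos(h),np.sin(h)]);X=np.array([np.sin(h),-np.cos(h)])
for q in Q: print('corner rel TCP board frame',((q-tcp)@X).round(1),((q-tcp)@Y).round(1))
Q=P(t,[(358,208),(405,318)],(310,160),4.4,.1285)
for q in Q: print('top corner rel TCP',((q-tcp)@X).round(1),((q-tcp)@Y).round(1))
print(np.linalg.norm(Q[0]-Q[1]))
# orange jaw ring from t4 and scene, stand frame
st=np.array([533.4,-206.])
for n,q in (('orange top t',P(t,[(325,318)],(310,160),4.4,.07)[0]),):
    print(n,((q-st)@X).round(1),((q-st)@Y).round(1))
s0=load('scene0')
for n,L in (('orange front top edge',[(448,178),(548,228)]),('orange back top edge',[(470,152),(570,203)]),('black front top',[(228,392),(328,455)])):
  for q in P(s0,L,(160,250),5,.07): print(n,((q-st)@X).round(1),((q-st)@Y).round(1))
E
```

```text
corner rel TCP board frame -38.6 -71.0
corner rel TCP board frame 40.1 -69.6
top corner rel TCP 38.0 63.7
top corner rel TCP -37.1 64.4
75.1396527309282
orange top t -4.3 72.3
orange front top edge -21.8 58.3
orange front top edge 27.8 60.7
orange back top edge -23.4 73.8
orange back top edge 27.0 75.5
black front top -21.2 -66.4
black front top 28.4 -66.1
```

Request:
{"api": "send_rows", "payload": {
  "commands": [
    {"translation": [-0.005, 0, 0], "rot": [0, 0, -0.35], "grip": 0.02},
    {"translation": [0, 0, 0], "rot": [-2.5, 0, 0], "grip": 0.02},
    {"translation": [0, 0, 0], "rot": [-2.5, 0, 0], "grip": 0.02},
    {"translation": [0, 0, 0], "rot": [-2.5, 0, 0], "grip": 0.02},
    {"translation": [0, 0, 0], "rot": [-2.5, 0, 0], "grip": 0.02}
  ],
  "force": 100
}}

```text
t: 7.9
eef_pos: [0.5423, -0.2263, 0.1502]
tool_rot: [0.086, 0.982, 0.167, 0.015]
contact_force: [-0.1, -0.3, -1.1]
gripper_width: 0.334
```

```bash
cat >> h.py <<'E'
ST=np.array([.5334,-.206])+.001*np.array([.9455,.3256])
HX=np.array([.9455,.3256]);HY=np.array([-.3256,.9455])
def st(x,y,z): # stand frame mm -> world m
    p=ST+(x*HX+y*HY)/1000; return [p[0],p[1],z/1000]
def where(theta):
    o=get_obs(); d=(o['eef_pos'][:2]-ST)*1000; x,y,z=d@HX,d@HY,o['eef_pos'][2]*1000
    th=np.radians(theta); c,s=np.cos(th),np.sin(th)
    print('TCP stand',np.round([x,y,z],1),'conn edge y,z',np.round([y+70*c-24.2*s,z-70*s-24.2*c],1),'low -y end y,z',np.round([y-70*c-26.2*s,z+70*s-26.2*c],1),'Fstand x,y,z',np.round([o['contact_force'][:2]@HX,o['contact_force'][:2]@HY,o['contact_force'][2]],2))
E
python3 - <<'E'
from h import *
rel(st(0,-20,96),19,-10); where(10)
E
```

```text
t 7.9 pos [ 542.3 -226.3  150.2] F [-0.1  -0.35 -1.14] T [0.24 0.15 0.06] w 0.334
trans(mm) tool [ -0.8 -11.5  53. ] rot [ 0.01 -0.05  0.29]
TCP stand [  0.8 -22.1 150.2] conn edge y,z [ 42.6 114.2] low -y end y,z [-95.6 136.5] Fstand x,y,z [-0.2  -0.3  -1.14]
```

Request:
{"api": "send_rows", "payload": {
  "commands": [
    {"translation": [-0.001, -0.0023, 0.0106], "rot": [0, 0, 0.3], "grip": 0.02},
    {"translation": [0, -0.0023, 0.0106], "rot": [0, 0, 0], "grip": 0.02},
    {"translation": [0, -0.0023, 0.0106], "rot": [0, 0, 0], "grip": 0.02},
    {"translation": [0, -0.0023, 0.0106], "rot": [0, 0, 0], "grip": 0.02},
    {"translation": [0, -0.0023, 0.0106], "rot": [0, 0, 0], "grip": 0.02}
  ]
}}

```text
t: 8.32
eef_pos: [0.5409, -0.2267, 0.0945]
tool_rot: [0.086, 0.983, 0.163, 0.014]
contact_force: [-0.8, -0.7, -2.2]
gripper_width: 0.334
```

```bash
python3 - <<'E'
from h import *
rel(st(0,-20,96),19,-10); where(10); shot('scene','s5'); crop('s5',150,220,310,380,4.5,'d7')
E
```

```text
t 8.32 pos [ 540.9 -226.7   94.5] F [-0.79 -0.68 -2.23] T [ 0.21  0.07 -0.01] w 0.334
trans(mm) tool [ 0.7 -1.8 -1.8] rot [-0.05  0.02 -0.14]
TCP stand [ -0.7 -22.1  94.5] conn edge y,z [42.7 58.5] low -y end y,z [-95.5  80.9] Fstand x,y,z [-0.97 -0.38 -2.23]
```

View pics/d7.png

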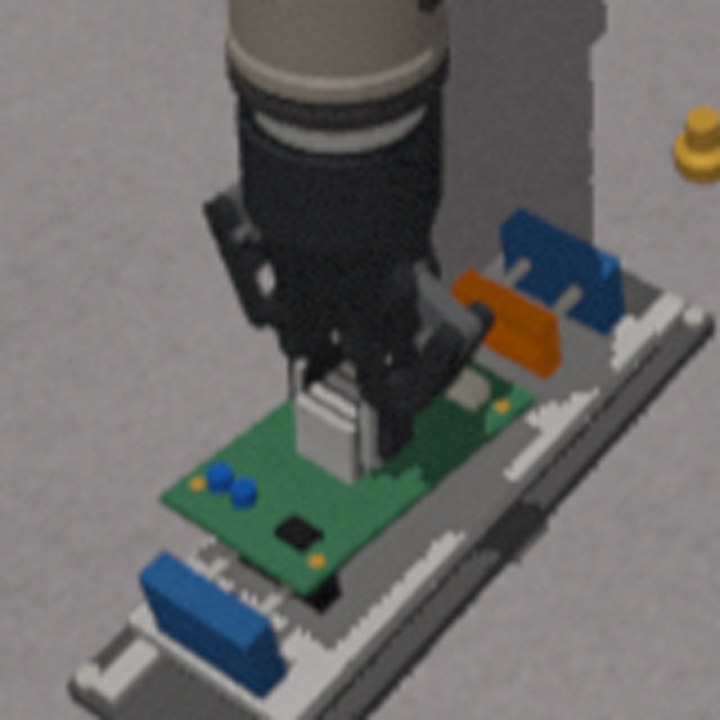

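Request:
{"api": "send_rows", "payload": {
  "commands": [
    {"translation": [0.0007, -0.0027, -0.0008], "rot": [0, 0, -0.14], "grip": 0.02},
    {"translation": [0, -0.0027, -0.0008], "rot": [0, 0, 0], "grip": 0.02},
    {"translation": [0, -0.0027, -0.0008], "rot": [0, 0, 0], "grip": 0.02},
    {"translation": [0, -0.0027, -0.0008], "rot": [0, 0, 0], "grip": 0.02},
    {"translation": [0, -0.0027, -0.0008], "rot": [0, 0, 0], "grip": 0.02}
  ]
}}

```text
t: 8.78
eef_pos: [0.5378, -0.2127, 0.0983]
tool_rot: [0.086, 0.982, 0.165, 0.015]
contact_force: [-0.5, 0.2, -2.0]
gripper_width: 0.33
```

```bash
python3 - <<'E'
from h import *
rel(st(0,-5,96),19,-10); where(10)
E
```

```text
t 8.78 pos [ 537.8 -212.7   98.3] F [-0.53  0.24 -2.03] T [ 0.25  0.08 -0.01] w 0.33
trans(mm) tool [-0.9 -3.1  1.7] rot [ 0.01 -0.09  0.03]
TCP stand [ 0.9 -7.8 98.3] conn edge y,z [57.  62.3] low -y end y,z [-81.2  84.6] Fstand x,y,z [-0.42  0.4  -2.03]
```

Request:
{"api": "send_rows", "payload": {
  "commands": [
    {"translation": [-0.0005, -0.0004, 0.002], "rot": [0, 0, 0], "grip": 0.02},
    {"translation": [0, -0.001, -0.0002], "rot": [0, 0, 0], "grip": 0.02},
    {"translation": [0, -0.001, -0.0002], "rot": [0, 0, 0], "grip": 0.02},
    {"translation": [0, -0.001, -0.0002], "rot": [0, 0, 0], "grip": 0.02},
    {"translation": [0, -0.001, -0.0002], "rot": [0, 0, 0], "grip": 0.02}
  ]
}}

```text
t: 9.2
eef_pos: [0.5357, -0.2093, 0.0958]
tool_rot: [0.086, 0.982, 0.165, 0.015]
contact_force: [0.1, -1.1, -1.8]
gripper_width: 0.332
```

```bash
python3 - <<'E'
from h import *
where(10)
E
```

```text
TCP stand [ 0.1 -3.8 95.8] conn edge y,z [60.9 59.8] low -y end y,z [-77.3  82.1] Fstand x,y,z [-0.21 -1.04 -1.77]
```

Request:
{"api": "send_rows", "payload": {
  "commands": [
    {"translation": [0, -0.001, -0.0002], "rot": [0, 0, 0], "grip": 0.02},
    {"translation": [0, -0.001, -0.0002], "rot": [0, 0, 0], "grip": 0.02},
    {"translation": [0, -0.001, -0.0002], "rot": [0, 0, 0], "grip": 0.02},
    {"translation": [0, 0, 0], "rot": [0, 0, 0], "grip": 0.02},
    {"translation": [0, 0, 0], "rot": [0, 0, 0], "grip": 0.02}
  ]
}}

```text
t: 9.62
eef_pos: [0.5347, -0.2063, 0.0958]
tool_rot: [0.086, 0.982, 0.165, 0.015]
contact_force: [0.1, -0.4, -2.0]
gripper_width: 0.331
```

```bash
python3 - <<'E'
from h import *
where(10); rel(st(0,-5,96),19,-10)
E
```

```text
TCP stand [ 0.1 -0.7 95.8] conn edge y,z [64.  59.8] low -y end y,z [-74.2  82.2] Fstand x,y,z [ 0.   -0.37 -2.03]
t 9.62 pos [ 534.7 -206.3   95.8] F [ 0.12 -0.35 -2.03] T [ 0.2   0.09 -0.04] w 0.331
trans(mm) tool [-0.1  4.2  0.6] rot [-0.   -0.04  0.04]
```

Request:
{"api": "send_rows", "payload": {
  "commands": [
    {"translation": [0, -0.001, -0.0002], "rot": [0, 0, 0], "grip": 0.02},
    {"translation": [0, -0.001, -0.0002], "rot": [0, 0, 0], "grip": 0.02},
    {"translation": [0, -0.001, -0.0002], "rot": [0, 0, 0], "grip": 0.02},
    {"translation": [0, 0, 0], "rot": [0, 0, 0], "grip": 0.02},
    {"translation": [0, 0, 0], "rot": [0, 0, 0], "grip": 0.02}
  ]
}}

```text
t: 10.03
eef_pos: [0.5338, -0.204, 0.0961]
tool_rot: [0.086, 0.982, 0.165, 0.015]
contact_force: [1.1, -3.9, -2.0]
gripper_width: 0.329
```

```bash
python3 - <<'E'
from h import *
where(10); rel(st(0,-5,96),19,-10)
E
```

```text
TCP stand [ 0.1  1.7 96.1] conn edge y,z [66.4 60.1] low -y end y,z [-71.8  82.4] Fstand x,y,z [-0.24 -4.03 -2.01]
t 10.03 pos [ 533.8 -204.    96.1] F [ 1.08 -3.89 -2.01] T [-0.53 -0.12  0.07] w 0.329
trans(mm) tool [-0.1  6.6  1.2] rot [ 0.05 -0.05  0.02]
```

Request:
{"api": "send_rows", "payload": {
  "commands": [
    {"translation": [0, -0.001, -0.0002], "rot": [0, 0, 0], "grip": 0.02},
    {"translation": [0, -0.001, -0.0002], "rot": [0, 0, 0], "grip": 0.02},
    {"translation": [0, -0.001, -0.0002], "rot": [0, 0, 0], "grip": 0.02},
    {"translation": [0, 0, 0], "rot": [0, 0, 0], "grip": 0.02},
    {"translation": [0, 0, 0], "rot": [0, 0, 0], "grip": 0.02}
  ]
}}

```text
t: 10.45
eef_pos: [0.5328, -0.2008, 0.0961]
tool_rot: [0.086, 0.982, 0.165, 0.015]
contact_force: [2.0, -5.2, -2.8]
gripper_width: 0.328
```

```bash
python3 - <<'E'
from h import *
where(10); rel(st(0,-5,96),19,-10)
E
```

```text
TCP stand [ 0.1  5.1 96.1] conn edge y,z [69.8 60.1] low -y end y,z [-68.4  82.4] Fstand x,y,z [ 0.15 -5.59 -2.81]
t 10.45 pos [ 532.8 -200.8   96.1] F [ 1.97 -5.24 -2.81] T [-0.9  -0.19  0.09] w 0.328
trans(mm) tool [-0.1  9.9  1.9] rot [ 0.02 -0.05  0.03]
```

Request:
{"api": "send_rows", "payload": {
  "commands": [
    {"translation": [0, -0.001, -0.0002], "rot": [0, 0, 0], "grip": 0.02},
    {"translation": [0, -0.001, -0.0002], "rot": [0, 0, 0], "grip": 0.02},
    {"translation": [0, -0.001, -0.0002], "rot": [0, 0, 0], "grip": 0.02},
    {"translation": [0, -0.001, -0.0002], "rot": [0, 0, 0], "grip": 0.02},
    {"translation": [0, 0, 0], "rot": [0, 0, 0], "grip": 0.02}
  ]
}}

```text
t: 10.87
eef_pos: [0.5316, -0.1973, 0.0962]
tool_rot: [0.086, 0.982, 0.165, 0.015]
contact_force: [2.3, -6.7, -3.5]
gripper_width: 0.33
```

```bash
python3 - <<'E'
from h import *
where(10); rel(st(0,-5,96),19,-10)
E
```

```text
TCP stand [ 0.1  8.8 96.2] conn edge y,z [73.5 60.2] low -y end y,z [-64.7  82.6] Fstand x,y,z [-0.01 -7.11 -3.5 ]
t 10.87 pos [ 531.6 -197.3   96.2] F [ 2.31 -6.73 -3.5 ] T [-1.28 -0.35  0.03] w 0.33
trans(mm) tool [-0.1 13.5  2.6] rot [ 0.06 -0.05  0.02]
```

Request:
{"api": "send_rows", "payload": {
  "commands": [
    {"translation": [0, -0.001, -0.0002], "rot": [0, 0, 0], "grip": 0.02},
    {"translation": [0, -0.001, -0.0002], "rot": [0, 0, 0], "grip": 0.02},
    {"translation": [0, -0.0005, -0.0001], "rot": [0, 0, 0], "grip": 0.02},
    {"translation": [0, 0, 0], "rot": [0, 0, 0], "grip": 0.02},
    {"translation": [0, 0, 0], "rot": [0, 0, 0], "grip": 0.02}
  ]
}}

```text
t: 11.28
eef_pos: [0.5308, -0.1954, 0.0964]
tool_rot: [0.087, 0.982, 0.164, 0.015]
contact_force: [1.6, -6.7, -3.6]
gripper_width: 0.331
```

```bash
python3 - <<'E'
from h import *
where(10); rel(st(0,-5,96),19,-10); shot('scene','s6'); crop('s6',150,220,310,380,4.5,'d8')
E
```

```text
TCP stand [ 0.  10.9 96.4] conn edge y,z [75.6 60.4] low -y end y,z [-62.6  82.7] Fstand x,y,z [-0.7  -6.8  -3.61]
t 11.28 pos [ 530.8 -195.4   96.4] F [ 1.55 -6.66 -3.61] T [-1.47 -0.41  0.11] w 0.331
trans(mm) tool [-0.  15.6  3.1] rot [ 0.09 -0.06  0.  ]
```

View pics/d8.png

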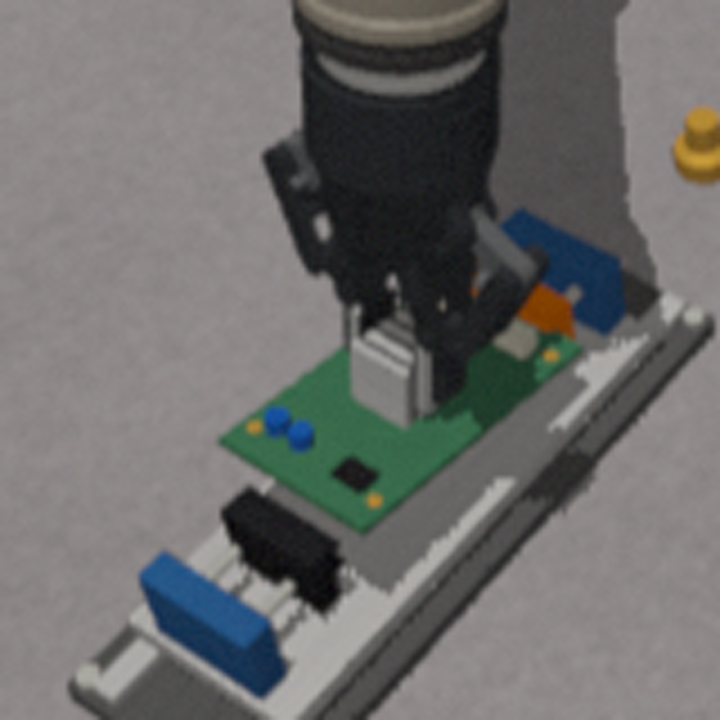

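Request:
{"api": "send_rows", "payload": {
  "commands": [
    {"translation": [0, -0.001, -0.0002], "rot": [0, 0, 0], "grip": 0.02},
    {"translation": [0, -0.0007, -0.0002], "rot": [0, 0, 0], "grip": 0.02},
    {"translation": [0, 0.0004, 0.0012], "rot": [1, 0, 0], "grip": 0.02},
    {"translation": [0, 0.0004, 0.0012], "rot": [1, 0, 0], "grip": 0.02},
    {"translation": [0, 0.0004, 0.0012], "rot": [1, 0, 0], "grip": 0.02}
  ]
}}

```text
t: 11.75
eef_pos: [0.531, -0.1955, 0.093]
tool_rot: [0.061, 0.984, 0.165, 0.011]
contact_force: [2.1, -7.3, -4.4]
gripper_width: 0.331
```

```bash
python3 - <<'E'
from h import *
where(7); rel(st(0,-5,96),19,-7)
E
```

```text
TCP stand [ 0.1 10.7 93. ] conn edge y,z [77.2 60.5] low -y end y,z [-62.   75.5] Fstand x,y,z [-0.4  -7.62 -4.37]
t 11.75 pos [ 531.  -195.5   93. ] F [ 2.1  -7.34 -4.37] T [-1.82 -0.61  0.11] w 0.331
trans(mm) tool [-0.1 15.9 -1. ] rot [ 0.07 -0.07  0.02]
```

Request:
{"api": "send_rows", "payload": {
  "commands": [
    {"translation": [0, 0.0004, 0.0016], "rot": [1, 0, 0], "grip": 0.02},
    {"translation": [0, 0, 0], "rot": [0, 0, 0], "grip": 0.02},
    {"translation": [0, 0, 0], "rot": [0, 0, 0], "grip": 0.02},
    {"translation": [0, 0, 0], "rot": [0, 0, 0], "grip": 0.02},
    {"translation": [0, 0, 0], "rot": [0, 0, 0], "grip": 0.02}
  ]
}}

```text
t: 12.17
eef_pos: [0.5312, -0.1966, 0.0917]
tool_rot: [0.053, 0.985, 0.165, 0.01]
contact_force: [1.9, -8.2, -3.0]
gripper_width: 0.328
```

```bash
python3 - <<'E'
from h import *
where(6); rel(st(0,-5,96),19,-6)
shot('scene','s7'); crop('s7',185,285,255,345,10,'d9')
E
```

```text
TCP stand [ 0.   9.6 91.7] conn edge y,z [76.7 60.3] low -y end y,z [-62.8  72.9] Fstand x,y,z [-0.86 -8.35 -3.01]
t 12.17 pos [ 531.2 -196.6   91.7] F [ 1.9  -8.18 -3.01] T [-1.82 -0.44  0.12] w 0.328
trans(mm) tool [-0.  15.  -2.7] rot [ 0.14 -0.08 -0.02]
```

View pics/d9.png

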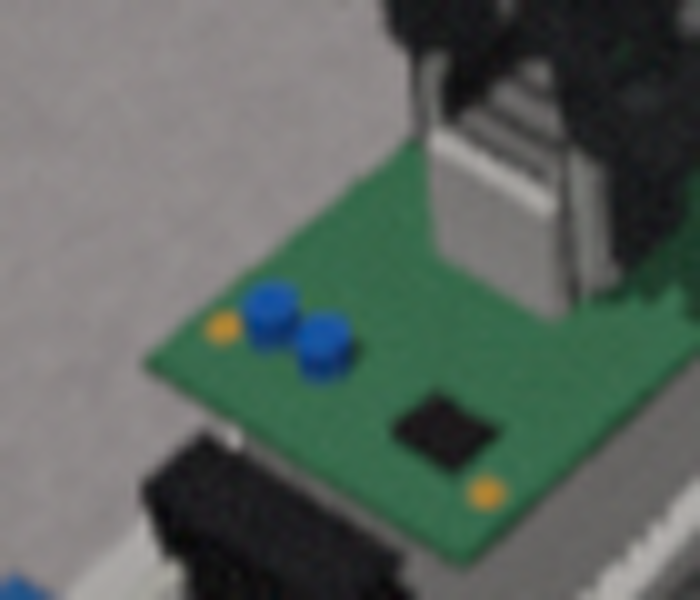

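```bash
python3 - <<'E'
from h import *
s=load('s7')
def f(L,z,n):
    for x,y in L:
        p=ptz(s,x/10+185-.45,y/10+285-.45,z)[:2]-ST; print(n,np.round([p@HX*1000,p@HY*1000],1))
f([(205,433),(402,553)],.070,'lip'); f([(148,365),(460,560)],.075,'board end')
E
```

```text
lip [-22.7 -66.3]
lip [ 25.6 -65.4]
board end [-39.1 -63.2]
board end [ 38.2 -62.8]
```

Request:
{"api": "send_rows", "payload": {
  "commands": [
    {"translation": [0, -0.0003, 0.0012], "rot": [1, 0, 0], "grip": 0.02},
    {"translation": [0, 0.0004, 0.0012], "rot": [1, 0, 0], "grip": 0.02},
    {"translation": [0, 0.0004, 0.0012], "rot": [1, 0, 0], "grip": 0.02},
    {"translation": [0, 0, 0], "rot": [0, 0, 0], "grip": 0.02},
    {"translation": [0, 0, 0], "rot": [0, 0, 0], "grip": 0.02}
  ]
}}

```text
t: 12.63
eef_pos: [0.5315, -0.1973, 0.088]
tool_rot: [0.027, 0.986, 0.165, 0.005]
contact_force: [2.4, -7.2, -3.5]
gripper_width: 0.326
```

```bash
python3 - <<'E'
from h import *
where(3); rel(st(0,-5,96),19,-3)
E
```

```text
TCP stand [ 0.   8.8 88. ] conn edge y,z [77.5 60.1] low -y end y,z [-62.5  65.5] Fstand x,y,z [-0.09 -7.54 -3.48]
t 12.63 pos [ 531.5 -197.3   88. ] F [ 2.37 -7.16 -3.48] T [-1.73 -0.45  0.17] w 0.326
trans(mm) tool [-0.  14.2 -7.3] rot [ 0.13 -0.08 -0.01]
```

Request:
{"api": "send_rows", "payload": {
  "commands": [
    {"translation": [0, 0.0004, 0.0012], "rot": [1.05, 0, 0], "grip": 0.02},
    {"translation": [0, 0.0004, 0.0012], "rot": [1.05, 0, 0], "grip": 0.02},
    {"translation": [0, 0.0004, 0.0012], "rot": [1.05, 0, 0], "grip": 0.02},
    {"translation": [0, 0, 0], "rot": [0, 0, 0], "grip": 0.02},
    {"translation": [0, 0, 0], "rot": [0, 0, 0], "grip": 0.02}
  ]
}}

```text
t: 13.05
eef_pos: [0.5321, -0.1992, 0.0844]
tool_rot: [0.0, 0.986, 0.165, 0.001]
contact_force: [2.5, -8.5, -4.5]
gripper_width: 0.329
```

```bash
python3 - <<'E'
from h import *
where(0); rel(st(0,-5,96),19,0)
shot('scene','s8'); crop('s8',150,235,310,355,5,'d10')
E
```

```text
TCP stand [ 0.   6.9 84.4] conn edge y,z [76.9 60.2] low -y end y,z [-63.1  58.2] Fstand x,y,z [-0.42 -8.85 -4.55]
t 13.05 pos [ 532.1 -199.2   84.4] F [ 2.48 -8.5  -4.55] T [-2.04 -0.58  0.16] w 0.329
trans(mm) tool [  0.   11.9 -11.6] rot [ 0.03 -0.09 -0.03]
```

View pics/d10.png

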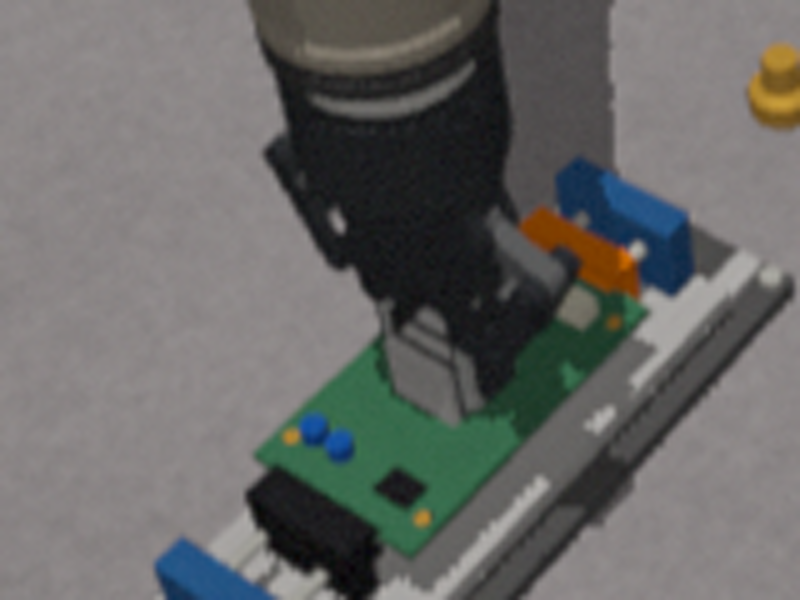

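Request:
{"api": "send_rows", "payload": {
  "commands": [
    {"translation": [0, 0.001, 0.0001], "rot": [0, 0, 0], "grip": 0.02},
    {"translation": [0, 0.001, 0.0001], "rot": [0, 0, 0], "grip": 0.02},
    {"translation": [0, 0.001, 0], "rot": [0, 0, 0], "grip": 0.02},
    {"translation": [0, 0.001, 0], "rot": [0, 0, 0], "grip": 0.02},
    {"translation": [0, 0.001, 0], "rot": [0, 0, 0], "grip": 0.02}
  ]
}}

```text
t: 13.52
eef_pos: [0.5335, -0.2027, 0.0841]
tool_rot: [-0.001, 0.986, 0.165, 0.0]
contact_force: [0.7, -6.0, -3.6]
gripper_width: 0.328
```

```bash
python3 - <<'E'
from h import *
where(0); rel(st(0,-3,84),19,0)
E
```

```text
TCP stand [ 0.1  3.1 84.1] conn edge y,z [73.1 59.9] low -y end y,z [-66.9  57.9] Fstand x,y,z [-1.29 -5.87 -3.63]
t 13.52 pos [ 533.5 -202.7   84.1] F [ 0.69 -5.97 -3.63] T [-1.4  -0.41  0.12] w 0.328
trans(mm) tool [-0.1  6.1  0.1] rot [-0.05 -0.06  0.03]
```

Request:
{"api": "send_rows", "payload": {
  "commands": [
    {"translation": [0, 0.001, 0], "rot": [0, 0, 0], "grip": 0.02},
    {"translation": [0, 0.001, 0], "rot": [0, 0, 0], "grip": 0.02},
    {"translation": [0, 0.001, 0], "rot": [0, 0, 0], "grip": 0.02},
    {"translation": [0, 0, 0], "rot": [0, 0, 0], "grip": 0.02},
    {"translation": [0, 0, 0], "rot": [0, 0, 0], "grip": 0.02}
  ]
}}

```text
t: 13.93
eef_pos: [0.534, -0.2043, 0.0839]
tool_rot: [-0.001, 0.986, 0.166, 0.0]
contact_force: [1.3, -3.9, -2.2]
gripper_width: 0.325
```

```bash
python3 - <<'E'
from h import *
where(0); rel(st(0,-3,84),19,0)
E
```

```text
TCP stand [ 0.2  1.4 83.9] conn edge y,z [71.4 59.7] low -y end y,z [-68.6  57.7] Fstand x,y,z [-0.09 -4.14 -2.19]
t 13.93 pos [ 534.  -204.3   83.9] F [ 1.27 -3.94 -2.19] T [-0.91 -0.26  0.14] w 0.325
trans(mm) tool [-0.2  4.4 -0.1] rot [-0.16 -0.03  0.06]
```

Request:
{"api": "send_rows", "payload": {
  "commands": [
    {"translation": [0, 0.001, 0], "rot": [0, 0, 0], "grip": 0.02},
    {"translation": [0, 0.001, 0], "rot": [0, 0, 0], "grip": 0.02},
    {"translation": [0, 0, 0], "rot": [0, 0, 0], "grip": 0.02},
    {"translation": [0, 0, 0], "rot": [0, 0, 0], "grip": 0.02},
    {"translation": [0, 0, 0], "rot": [0, 0, 0], "grip": 0.02}
  ]
}}

```text
t: 14.35
eef_pos: [0.5346, -0.2059, 0.0839]
tool_rot: [-0.002, 0.986, 0.166, -0.0]
contact_force: [0.6, -0.6, -1.9]
gripper_width: 0.33
```

```bash
python3 - <<'E'
from h import *
where(0); rel(st(0,-3,84),19,0)
shot('scene','s9'); crop('s9',170,250,300,350,6,'d11')
E
```

```text
TCP stand [ 0.2 -0.3 83.9] conn edge y,z [69.7 59.7] low -y end y,z [-70.3  57.7] Fstand x,y,z [ 0.36 -0.73 -1.86]
t 14.35 pos [ 534.6 -205.9   83.9] F [ 0.58 -0.57 -1.86] T [-0.33 -0.1   0.15] w 0.33
trans(mm) tool [-0.2  2.7 -0.2] rot [-0.18 -0.02  0.07]
```

View pics/d11.png

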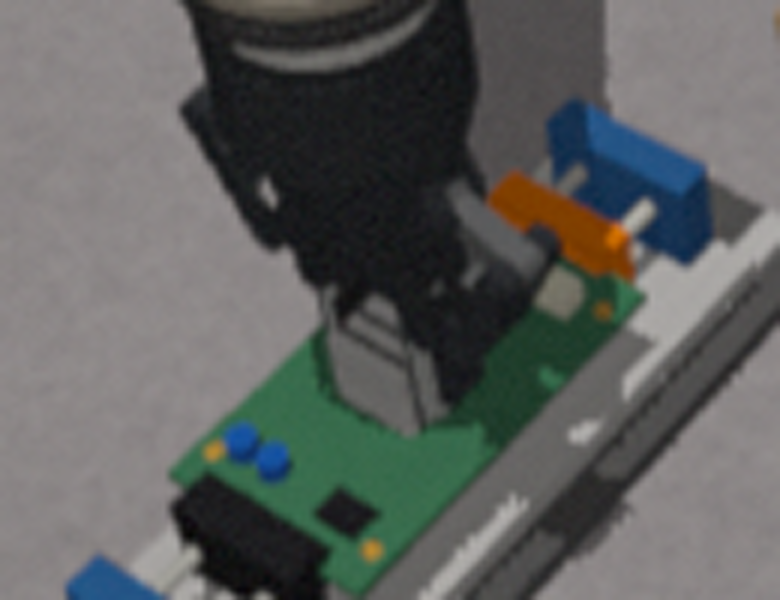

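```bash
cat >> h.py <<'E'
def plane(tag,ylim=(-66,64)):
    s=load(tag); hsv=cv2.cvtColor(s['pixels'],cv2.COLOR_RGB2HSV)
    m=(hsv[...,0]>50)&(hsv[...,0]<85)&(hsv[...,1]>90); v,u=np.nonzero(m); Q=[]
    for a,b in zip(u,v):
        if s['depth'][b,a]<=0: continue
        p=pt(s,a,b); d=(p[:2]-ST)*1000; x,y=d@HX,d@HY
        if abs(x)<40 and ylim[0]<y<ylim[1] and 40<p[2]*1000<100: Q.append((x,y,p[2]*1000))
    Q=np.array(Q); 
    for _ in range(4):
        A=np.c_[Q[:,:2],np.ones(len(Q))]; k,*_=np.linalg.lstsq(A,Q[:,2],rcond=None); r=Q[:,2]-A@k; Q=Q[abs(r)<2.5*r.std()+.1]
    print(tag,'n',len(Q),'slope x,y deg',np.degrees(k[:2]).round(2),'z0',k[2].round(1),'rms',r.std().round(2))
E
python3 - <<'E'
from h import *
for t in ('s4','s7','s8','s9'):
    try: plane(t,(-120,80))
    except Exception as e: print(t,e)
E
```

```text
s4 n 3 slope x,y deg [ -88.3  -297.62] z0 -307.3 rms 0.0
s7 n 1135 slope x,y deg [ 0.19 -6.74] z0 68.9 rms 1.11
s8 n 1167 slope x,y deg [ 0.24 -0.62] z0 60.9 rms 1.23
s9 n 1104 slope x,y deg [ 0.28 -0.36] z0 60.3 rms 1.25
```

Request:
{"api": "send_rows", "payload": {
  "commands": [
    {"translation": [0, 0.0003, 0], "rot": [0, 0, 0], "grip": 0.02},
    {"translation": [0, 0, 0], "rot": [0, 0, 0], "grip": 0.02},
    {"translation": [0, 0, 0], "rot": [0, 0, 0], "grip": 0.02},
    {"translation": [0, 0, 0], "rot": [0, 0, 0], "grip": 0.02},
    {"translation": [0, 0, 0], "rot": [0, 0, 0], "grip": 0.02}
  ],
  "force": 20
}}

```text
t: 14.82
eef_pos: [0.5348, -0.2064, 0.0839]
tool_rot: [-0.001, 0.986, 0.166, -0.0]
contact_force: [1.0, 0.5, -2.1]
gripper_width: 0.334
```

```bash
python3 - <<'E'
from h import *
where(0); rel(st(0,-3,84),19,0)
shot('scene','s10'); plane('s10')
E
```

```text
TCP stand [ 0.2 -0.9 83.9] conn edge y,z [69.1 59.7] low -y end y,z [-70.9  57.7] Fstand x,y,z [ 1.15  0.12 -2.07]
t 14.82 pos [ 534.8 -206.4   83.9] F [ 1.05  0.48 -2.07] T [-0.21 -0.25  0.17] w 0.334
trans(mm) tool [-0.2  2.1 -0.1] rot [-0.17 -0.02  0.05]
s10 n 1067 slope x,y deg [ 0.17 -0.2 ] z0 60.3 rms 1.27
```

Balanced: no force along the holder, and only the board's weight in z. Releasing now.

Request:
{"api": "send_rows", "payload": {
  "commands": [
    {"translation": [0, 0, 0], "rot": [0, 0, 0], "grip": 0.034},
    {"translation": [0, 0, 0], "rot": [0, 0, 0], "grip": 0.038},
    {"translation": [0, 0, 0], "rot": [0, 0, 0], "grip": 0.045},
    {"translation": [0, 0, 0], "rot": [0, 0, 0], "grip": 0.055},
    {"translation": [0, 0, 0], "rot": [0, 0, 0], "grip": 0.06}
  ]
}}

```text
t: 15.28
eef_pos: [0.5348, -0.2067, 0.0841]
tool_rot: [-0.001, 0.986, 0.165, 0.0]
contact_force: [-0.3, 0.8, -0.2]
gripper_width: 0.701
```

```bash
python3 - <<'E'
from h import *
where(0); rel(st(0,-3,84),19,0)
shot('scene','s11'); plane('s11'); crop('s11',170,250,300,350,6,'d12')
E
```

```text
TCP stand [ 0.1 -1.1 84.1] conn edge y,z [68.9 59.9] low -y end y,z [-71.1  57.9] Fstand x,y,z [-0.01  0.84 -0.19]
t 15.28 pos [ 534.8 -206.7   84.1] F [-0.29  0.79 -0.19] T [ 0.   -0.01 -0.03] w 0.701
trans(mm) tool [-0.1  1.9  0.1] rot [-0.15 -0.04  0.03]
s11 n 940 slope x,y deg [ 0.15 -0.02] z0 60.7 rms 1.27
```

View pics/d12.png

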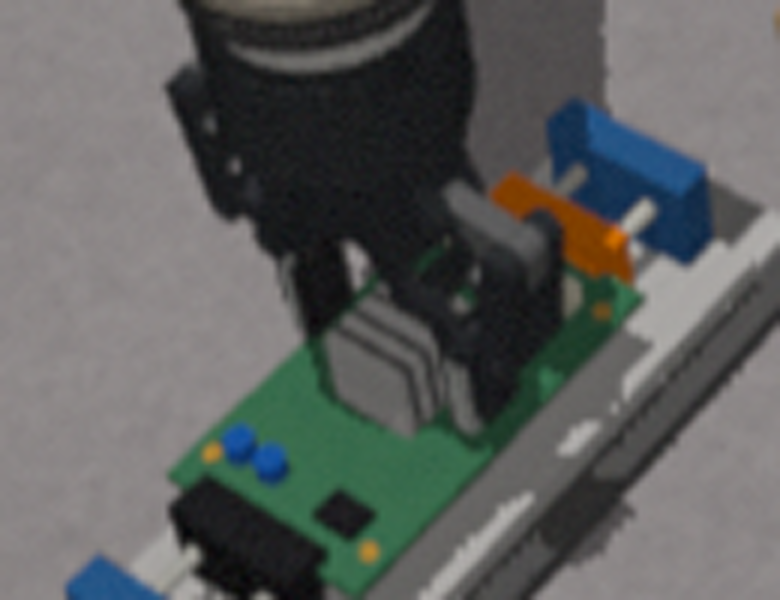

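Board holds level. I'll open fully and lift straight up.

Request:
{"api": "send_rows", "payload": {
  "commands": [
    {"translation": [0, 0, 0], "rot": [0, 0, 0], "grip": 0.075},
    {"translation": [0, 0, -0.003], "rot": [0, 0, 0], "grip": 0.075},
    {"translation": [0, 0, -0.006], "rot": [0, 0, 0], "grip": 0.075},
    {"translation": [0, 0, -0.01], "rot": [0, 0, 0], "grip": 0.075},
    {"translation": [0, 0, -0.015], "rot": [0, 0, 0], "grip": 0.075}
  ]
}}

```text
t: 15.75
eef_pos: [0.5342, -0.2066, 0.1182]
tool_rot: [-0.002, 0.986, 0.165, -0.001]
contact_force: [-0.1, -0.2, -0.6]
gripper_width: 0.875
```

Request:
{"api": "send_rows", "payload": {
  "commands": [
    {"translation": [0, 0, -0.03], "rot": [0, 0, 0], "grip": 0.075},
    {"translation": [0, 0, -0.03], "rot": [0, 0, 0], "grip": 0.075},
    {"translation": [0, 0, -0.03], "rot": [0, 0, 0], "grip": 0.075},
    {"translation": [0, 0, -0.03], "rot": [0, 0, 0], "grip": 0.075},
    {"translation": [0, 0, -0.03], "rot": [0, 0, 0], "grip": 0.075}
  ]
}}

```text
t: 16.17
eef_pos: [0.5345, -0.2073, 0.2706]
tool_rot: [-0.001, 0.986, 0.165, 0.001]
contact_force: [0.4, -0.1, -0.0]
gripper_width: 0.877
```

```bash
python3 - <<'E'
from h import *
where(0)
shot('scene','s12'); plane('s12'); crop('s12',170,250,300,350,6,'d13')
E
```

```text
TCP stand [ -0.4  -1.6 270.6] conn edge y,z [ 68.4 246.4] low -y end y,z [-71.6 244.4] Fstand x,y,z [ 0.33 -0.21 -0.03]
s12 n 1218 slope x,y deg [ 0.24 -0.08] z0 60.7 rms 1.21
```

View pics/d13.png

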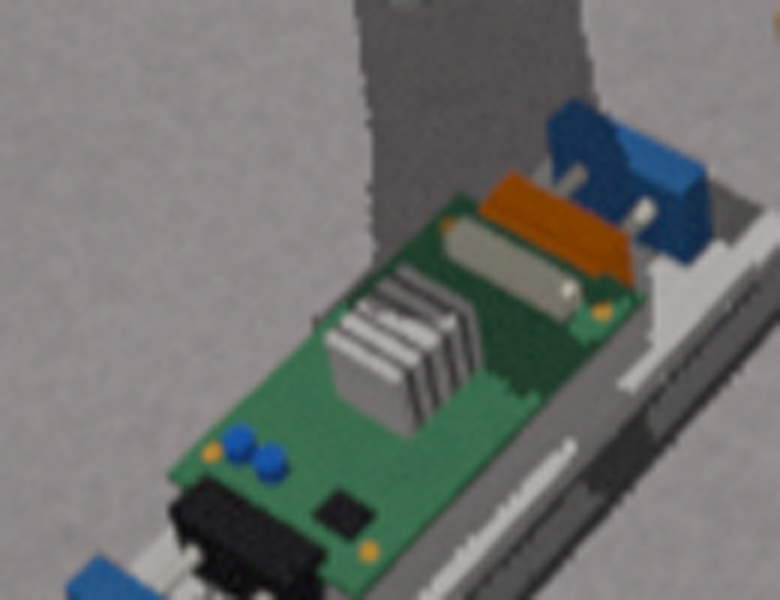

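```bash
python3 - <<'E'
from h import *
s=load('s12')
Q=[]
for x,y in [(170,472),(358,590),(645,292),(462,193)]:
    p=ptz(s,x/6+170-.42,y/6+250-.42,.062)[:2]-ST; Q.append((p@HX*1000,p@HY*1000)); print(np.round(Q[-1],1))
Q=np.array(Q); print('centre',Q.mean(0).round(1),'yaw deg',[np.degrees(np.arctan2(-(b-a)[0],(b-a)[1])).round(1) for a,b in ((Q[0],Q[3]),(Q[1],Q[2]))])
a=load('scene0')['pixels'];
shot('top','t12')
E
```

```text
[-38.3 -71. ]
[ 39.5 -70.3]
[39.9 68.1]
[-38.5  67.1]
centre [ 0.6 -1.5] yaw deg [np.float64(0.1), np.float64(-0.2)]
```

View pics/t12.png

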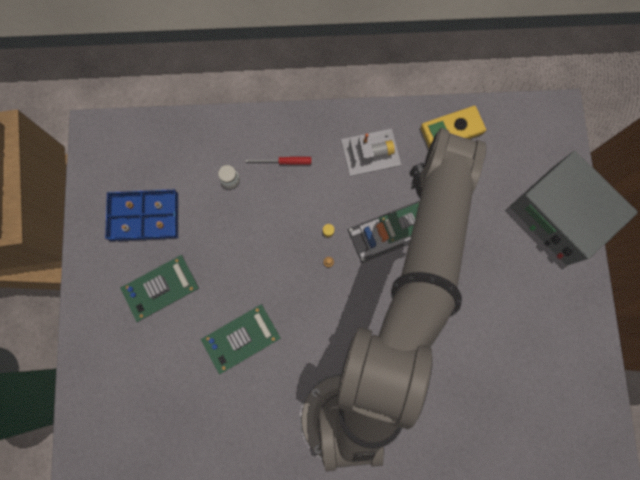

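The board is seated, level and square. Jar (228,175), coil (328,230), fitting (328,262) and screwdriver (280,160) are at the same pixels as at the start. Handing in.

```bash
python3 - <<'E'
from h import *
print(hand_in())
E
```

```text
the job is handed in; nothing more can be done
None
```

The 80 x 140 mm board is clipped into the holder, with the heat sink up and the connector end in the orange jaw. I handed the job in at about 16 s of the 72 s allowed; it reports no verdict.

**What I did:** I gripped the heat sink across its 30 mm side and entered the orange groove tilted 10 degrees. By feel the jaw started to give with the board's edge about 64 mm from the holder's middle. I pressed it back about 13 mm, with up to about 9 N measured at the wrist. Then I lowered the other end inside the black lip and eased back until the force along the holder was about zero. I opened the gripper and lifted clear.

**Last checks, after release:**

| Check | Measured | Limit |
|---|---|---|
| Level | within 0.3 degrees | 2 degrees |
| Along the holder (yaw) | within 0.2 degrees | 5.7 degrees (0.1 rad) |
| Off the middle, across | about 0.6 mm | 8 mm |
| Off the middle, along | about -1.5 mm | 30 mm |
| Underside height, camera depth | about 56.7 mm | 55.5 to 60.5 mm |
| Underside height, arm just before release | about 57.7 mm | 55.5 to 60.5 mm |

The robot was touching nothing, and the loose items looked unmoved in the top view.

**What disagreed:**
- **Height:** the two height readings differ by 1 mm, within the camera's 2 mm calibration.
- **Balance point:** the springs balanced about 2 mm from where the first contact on the orange jaw predicted. I put this down to the board touching the groove flanks and a small offset in the grip.
- **Grasp:** the tool was pushed up about 2 mm against about 6 N as the fingers closed on the heat sink. The board stayed flat.

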